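# Rub down and weight a glued cork strip

## Task

The cork strip on the board has just been glued: rub it down with the shoe of the boxwood burnishing stick, with light steady pressure, from the clamped end (brass thumbscrew) along to the free end (plain wooden bar), then stand the stick upright in the middle of the coaster. After that weight the strip: tip each standing steel weight over the board's low near edge by pushing it high up (do not lift any), so that it lies on the strip and points across it, and push it on until its middle lies over the strip's middle line. Leave everything else where it is.

Things in the scene. Friction and masses are not known exactly. Their poses are not given: they have to be found in the camera images.
- board: Fixed aluminium gluing board lying flat: 120 mm deep (its x, away from the robot), 370 mm long (its y), 6 mm thick. Origin at the centre of its underside, on the table. Its near long edge (local x = -60 mm) is the low stop, 6 mm high. It may be yawed a little.
- strip (a point): Middle of the upper face of the cork strip glued along the board: 60 mm wide (board x), 300 mm long (board y), 4 mm thick, its top 10 mm above the table; its middle line is 35 mm in from the board's near edge. Axes as the board's.
- cork: The cork strip itself (origin at the centre of its underside). It gives straight down under load, 1 mm for every 4 N, at most 3 mm.
- clamp: Brass clamp bar with a round thumbscrew, lying across one end of the strip (which end varies): 84 mm in board x, 20 mm in board y, 8 mm high; with the screw 20 mm high. Origin at the centre of its underside, 6 mm above the table, on the strip's middle line, 160 mm from the strip's middle.
- bar: Plain dark wooden bar across the other, free end of the strip: 84 x 20 x 8 mm, no screw. Origin at the centre of its underside, 160 mm from the strip's middle.
- stick_grip (a point): Boxwood burnishing stick, standing upright on its broad round shoe: shoe 40 mm across and 14 mm high, above it a round handle 22 mm across; 86 mm high in all, 90 g. This point is on the handle's axis 55 mm above the underside, where to grip it; z points up along the handle.
- stick_foot (a point): Centre of the underside of the burnishing stick's shoe (the rubbing face); z points up along the handle.
- coaster: Fixed round grey felt coaster with a small dark spot in its middle, 128 mm across, 3 mm high, flat on the table to one side; origin at the centre of its underside.
- wa_mid (a point): Centre of a plain, smooth-ground steel weight that slides easily (friction about 0.4), 32 x 32 mm and 75 mm long, about 0.6 kg; its z axis runs along its length (vertical while it stands). It stands on the table 10 to 50 mm short of the board's near edge, about 70 mm from its neighbours. Three or four weights are present.
- wb_mid (a point): Centre of a plain, smooth-ground steel weight that slides easily (friction about 0.4), 32 x 32 mm and 75 mm long, about 0.6 kg; its z axis runs along its length (vertical while it stands). It stands on the table 10 to 50 mm short of the board's near edge, about 70 mm from its neighbours. Three or four weights are present.
- wc_mid (a point): Centre of a plain, smooth-ground steel weight that slides easily (friction about 0.4), 32 x 32 mm and 64 mm long, about 0.51 kg; its z axis runs along its length (vertical while it stands). It stands on the table 10 to 50 mm short of the board's near edge, about 70 mm from its neighbours. Three or four weights are present.
- wd_mid (a point): Centre of a plain, smooth-ground steel weight that slides easily (friction about 0.4), 32 x 32 mm and 64 mm long, about 0.51 kg; its z axis runs along its length (vertical while it stands). It stands on the table 10 to 50 mm short of the board's near edge, about 70 mm from its neighbours. Three or four weights are present.
- key: Bystander, to be left alone: brass low B-flat key with round cup, about 170 mm long, lying beyond the board.
- leaklight: Bystander, to be left alone: matte black leak light, a rod 280 mm long with a square handle, lying beyond the board.
- padjar: Bystander, to be left alone: small amber jar, 56 mm across, 65 mm high.
- driver: Bystander, to be left alone: screwdriver, 170 mm long.
- tin: Bystander, to be left alone: round flat tin, 76 mm across, 22 mm high.
- mallet: Bystander, to be left alone: small mallet, 200 mm long.
There are look-alikes about, which are no part of the job. Leave any blue look-alike of the part that bears wd_mid alone.

How it is judged:
By the outcome, as a careful person would: the job done as asked, in the order asked, and still so for the second after the job is handed in, with the robot touching nothing.
Of wa, wb, wc, wd only 3 to 4 are there at a start; the rules pass over those that are not, and their reading is None.
At some moment in a run one of stick may be knocked a few centimetres aside while the robot is not near it.
Once in a run the grip may slacken for a moment while it holds something.
It also fails if it takes over 210 s, if anything falls off the work surface, if the arm or the gripper's body presses on something with over 40 N, if the wrist force passes 120 N, or if a joint passes its speed limit or range.

## Robot

A 7-joint arm with a two-finger parallel gripper is mounted at the origin on the work surface. World frame = base frame: x ahead of the robot, y to its left, z up, the work surface at z = 0. Lengths are in m, angles in rad, forces in N, time in s.
With the tool pointing down it reaches from about 0.4 to 0.875 m from the base axis. Payload 6.5 kg.
Tool frame: the origin (TCP) lies at the very end of the fingers, on their centre line; the grasp point (between the pads) lies 19 mm behind it; z points along the fingers, y is the line along which they close (so a half turn about z gives the same grasp; the last joint's range is limited). The gripper opens to 85 mm and grips with 20 to 120 N. Pads are 22 mm wide; open, the fingers measure 114 mm over their backs; the gripper's body (76 mm by 85 mm) begins 54 mm behind the grasp point. The pads swing forward as they close: fully open they stand 13 mm farther back than shut.
Start: joints at [-1.348, 0.536, -0.004, 1.538, 0.003, 1.067, -0.071], TCP at [0.185, 0.623, 0.231] pointing down, gripper open.
Joint ranges: [-2.7, 2.7], [-0.37, 2.16], [-1.27, 1.26], [0.24, 2.4], [-1.31, 4.45], [0.19, 1.91], [-2.76, 2.76]. Speed limits (rad/s): [2.39, 2.39, 3.14, 3.14, 3.14, 3.14, 3.14].

## Interface

Orientations are given as a 3x3 rotation matrix whose columns are the frame's x, y, z axes.
In Python, from plant import r gives the robot as it stands.
- The arm moves only by the shell command python3 -m jog 'ROWS'. ROWS is JSON, a list of rows, each a list of 5 numbers: the opening, from 0 (shut) to 1 (fully open), then the shift along the tool's x, y, z in units of 0.8 m (1.0 is 0.8 m), then the turn about the tool's z in units of 2 pi rad (1.0 is 2 pi rad). A call has exactly 10 rows; each row shifts and turns the commanded pose from where the row before left it, along the tool's axes as they then stand; what a row does not reach is not made up. A row lasts 1/8 s, in which the tool goes at most 62.5 mm and 10.7 degrees, less where a joint would pass 70% of its speed; a pose out of reach is approached as far as the arm can. A call with a number of a shift or a turn outside -1 to 1 is refused whole. A call with a gripper value outside its range is refused whole. The fingers move at their own pace and stop on an object; the grip force is fixed at half the most. Time passes only in rows, so rows that do not move let the fingers close, or fill a call up. It gives the time, the measured TCP pose, the force, the opening and the grip force at its end, in the units of the state.
- r.state(): the state, without advancing time (a new reading comes with each control period).
- r.get_image(name): name is "side" or "top"; returns the picture (400x640x3 uint8, red, green, blue); there is no depth.
- r.calibration(name): a dict with "fx", "fy", "cx", "cy" (pixels), "view" (4x4, takes a point from world to camera coordinates). Camera axes: x right, y up, looking along -z (the intrinsics and any distortion apply to the point x, -y, -z); pixel columns grow to the right and rows downward; lengths in m; the calibration is good to about 2 mm. A picture is of the moment at which its call begins. calibration takes no time and is no camera call.
- r.finish_job(): hands the job in; it is judged then, once.
The state is a dict: "time_s": time; "joint_pos": joint angles; "joint_vel": joint speeds; "tau": joint torques, N m; "ee_pos": TCP position; "eef_rot": TCP orientation; "force": force on the tool from outside, world axes, zero at the start; "moment": the same for the moment, N m; "width": opening from 0.0 (shut) to 1.0 (fully open); "gripper_force": force on a finger pad.
Only numpy, scipy, OpenCV 4.12 (cv2) and the standard library are available. Lean on these libraries where they do the work, as an engineer would, in place of code of your own. Each camera call takes 0.05 s, during which the arm holds its last target. There are 200 camera calls.

## Working session

There is one attempt and no reset: what is moved stays moved. The work goes in short steps, Python scripts to look and compute and a shell command to move; the robot and the scene stay as the last step left them, time stands still between calls to the robot, and variables do not carry over. Pictures are saved under pics/ and viewed, at most 14 in all, crops included, and the job is handed in when it is done.

```bash
ls; mkdir -p pics
cat > h.py <<'E'
import numpy as np, cv2
from plant import r
def snap(n,f):
    im=np.array(r.get_image(n))[:,:,:3]; cv2.imwrite('pics/'+f+'.png',im[:,:,::-1]); return im
def ray(n,u,v):
    c=r.calibration(n); V=np.array(c['view']); R=V[:3,:3]; o=-R.T@V[:3,3]
    d=R.T@np.array([(u-c['cx'])/c['fx'],-(v-c['cy'])/c['fy'],-1.]); return o,d
def onz(n,u,v,z):
    o,d=ray(n,u,v); return o+d*(z-o[2])/d[2]
def proj(n,p):
    c=r.calibration(n); V=np.array(c['view']); q=V[:3,:3]@np.array(p)+V[:3,3]
    return np.array([c['cx']+c['fx']*q[0]/-q[2], c['cy']+c['fy']*(-q[1])/-q[2]])
E
python3 - <<'E'
from h import *
for n in('top','side'):
    snap(n,n+'0'); c=r.calibration(n); print({k:v for k,v in c.items() if k!='view'}); print(np.round(c['view'],3).tolist(), ray(n,320,200)[0])
s=r.state();print(s['time_s'],s['ee_pos'],s['eef_rot'],s['force'],s['width'])
E
```

```text
pics
{'fx': 473.6666124822138, 'fy': 473.6666124822138, 'cx': 317.45833601829804, 'cy': 186.05334438401573}
[[0.026, -1.0, -0.004, -0.012], [0.989, 0.025, 0.147, -0.566], [-0.147, -0.008, 0.989, -1.679], [0.0, 0.0, 0.0, 1.0]] [ 0.31302865 -0.01039984  1.74365379]
{'fx': 388.71326984360064, 'fy': 388.71326984360064, 'cx': 320.6354440308513, 'cy': 203.04784358642425}
[[-0.936, -0.353, -0.0, 0.503], [0.209, -0.556, 0.804, -0.171], [-0.284, 0.753, 0.594, -0.962], [0.0, 0.0, 0.0, 1.0]] [0.23320833 0.80697579 0.7093292 ]
0.1 [0.18497288 0.62252274 0.23049873] [[-9.58608433e-01  2.84727529e-01 -3.26539043e-04]
 [ 2.84727689e-01  9.58607215e-01 -1.53281467e-03]
 [-1.23411850e-04 -1.56234378e-03 -9.99998772e-01]] [-0.30350372  0.1405446  -0.02027698] 0.9996974651779138
```

View pics/top0.png

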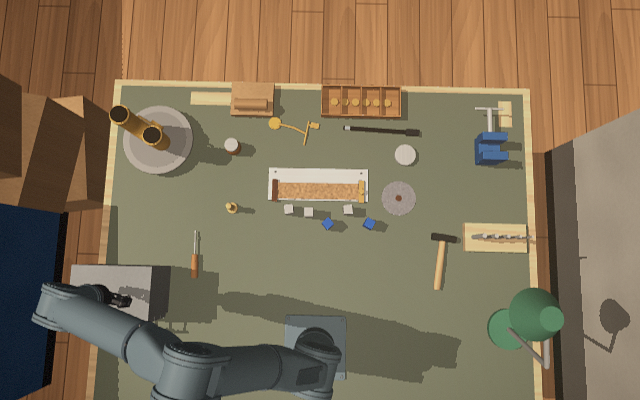

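View pics/side0.png

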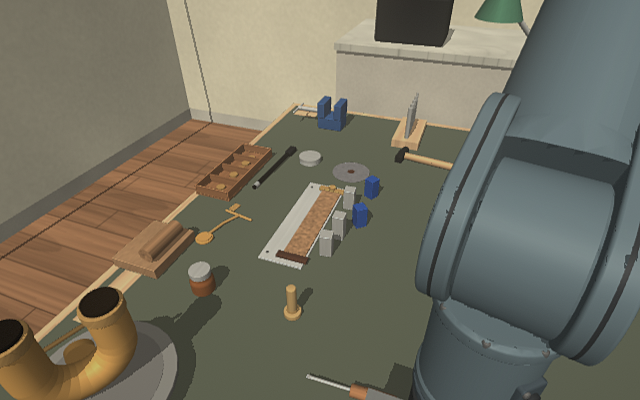

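The top view shows the stick at (232,208), board at (318,185), clamp on the right (361,190), bar on the left (275,190), coaster at (398,198), steel weights at (289,209), (308,212), (348,210), and blue look-alikes at (327,223) and (369,223). Next I'll take a close crop and measure.

Run:
```python
from h import *
t=cv2.imread('pics/top0.png'); s=cv2.imread('pics/side0.png')
a=cv2.resize(t[155:240,215:425],None,fx=3.6,fy=3.6,interpolation=cv2.INTER_CUBIC)
b=cv2.resize(s[150:330,235:435],None,fx=1.6,fy=1.6,interpolation=cv2.INTER_CUBIC)
c=np.zeros((a.shape[0]+b.shape[0],a.shape[1],3),np.uint8); c[:a.shape[0]]=a; c[a.shape[0]:,:b.shape[1]]=b
cv2.imwrite('pics/crop0.png',c);print(c.shape)
hsv=cv2.cvtColor(t,cv2.COLOR_BGR2HSV)
def blobs(m,lo,n=20):
    k,l,st,ce=cv2.connectedComponentsWithStats(m.astype(np.uint8))
    return [(st[i],ce[i].round(1)) for i in range(1,k) if st[i][4]>n]
# white-ish things
H,S,V=hsv[...,0],hsv[...,1],hsv[...,2]
reg=np.zeros(H.shape,bool); reg[155:245,215:430]=1
for nm,m in (('white',(S<40)&(V>120)),('blue',(H>100)&(H<125)&(S>120)),('cork/brass',(S>90)&(H<30)&(V>90))):
    for q in blobs(m&reg,0): print(nm,q[0],q[1])
for nm,u,v,z in (('coasterspot',398.5,198,.003),('stick',232,208,.08)): print(nm,onz('top',u,v,z))
```

```text
(594, 756, 3)
white [395 155  21  10 171] [404.8 158.8]
white [ 268  167  100   35 1520] [317.8 176.3]
white [382 181  34  35 872] [398.2 198. ]
white [278 199  80   3 119] [317.7 199.7]
white [284 204   9  10  82] [288.  208.4]
white [343 204  10  10  86] [347.4 209. ]
white [304 207   9  10  89] [308.  211.4]
blue [322 218  11  12  77] [327.3 223.1]
blue [363 218  12  11  82] [368.9 223.1]
cork/brass [ 272  179   92   24 1476] [317.5 190.7]
cork/brass [396 195   6   6  29] [398.3 197.7]
cork/brass [226 202  12  12 105] [231.6 207.3]
coasterspot [ 0.53460546 -0.29795432  0.003     ]
stick [0.47447394 0.30177742 0.08      ]
```

View pics/crop0.png

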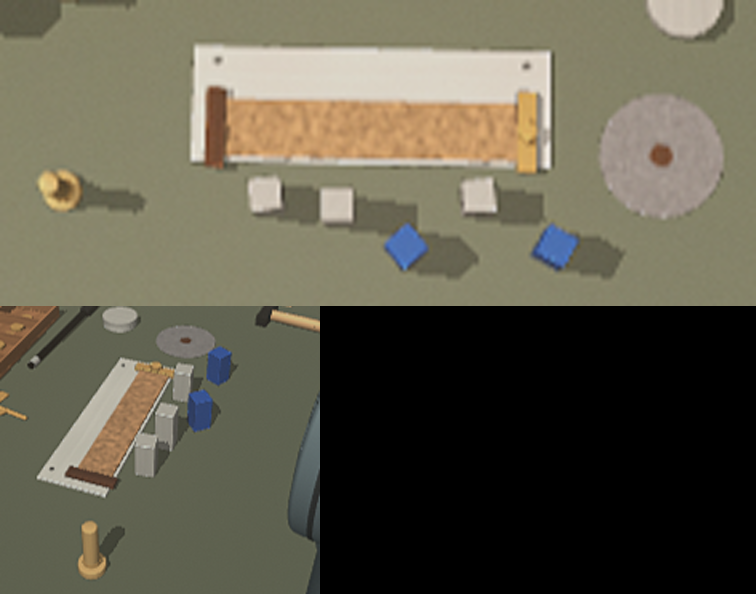

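Crop confirms the choice: boxwood stick far left, three grey steel weights in front of the board, and two rotated blue look-alikes nearer the robot. Now precise numbers from both views.

```bash
cat >> h.py <<'E'
def tri(a,b):  # nearest point of two rays
    (o1,d1),(o2,d2)=ray('top',*a),ray('side',*b); d1=d1/np.linalg.norm(d1); d2=d2/np.linalg.norm(d2)
    t=np.linalg.lstsq(np.c_[d1,-d2],o2-o1,rcond=None)[0]; p,q=o1+t[0]*d1,o2+t[1]*d2; return (p+q)/2,np.linalg.norm(p-q)
def go(p,ang=None):  # needed: turn (units) of tool z so tool y lies at world angle ang, then shift in tool axes (units)
    s=r.state(); R=np.array(s['eef_rot']); a0=np.arctan2(R[1,1],R[0,1]); a=a0 if ang is None else ang
    dt=-(a-a0); y=np.array([np.cos(a),np.sin(a),0]); z=np.array([0,0,-1.]); x=np.cross(y,z)
    d=np.array(p)-np.array(s['ee_pos']); print('turn',round(dt/2/np.pi,4),'shift',np.round([d@x/.8,d@y/.8,d@z/.8],4),'mm',np.round(d*1000,1))
E
python3 - <<'E'
from h import *
t=cv2.imread('pics/top0.png'); s=cv2.imread('pics/side0.png')
def hs(i): return cv2.split(cv2.cvtColor(i,cv2.COLOR_BGR2HSV))
H,S,V=hs(t)
m=((S<45)&(V>150))|((S>90)&(H<30)&(V>60)); q=np.zeros(m.shape,np.uint8); q[163:203,262:372]=m[163:203,262:372]
c=max(cv2.findContours(q,0,2)[0],key=cv2.contourArea); rc=cv2.minAreaRect(c); B=cv2.boxPoints(rc); print('rect',rc)
w=np.array([onz('top',*p,.006) for p in B]);print('board',w.round(4).tolist(), w.mean(0), [np.linalg.norm(w[i]-w[i-1]).round(4) for i in range(4)])
for nm,u,v,z in (('clamp',361.5,191,.014),('bar',275,191,.014)): print(nm,onz('top',u,v,z))
hh,ss,vv=hs(s)
for nm,m,z in (('stick',(ss>90)&(hh<30)&(vv>60),0),('white',(ss<45)&(vv>110),0),('blue',(hh>100)&(hh<125)&(ss>120),0)):
    q=np.zeros(m.shape,np.uint8); q[170:330,270:400]=m[170:330,270:400]
    k,l,st,ce=cv2.connectedComponentsWithStats(q)
    print(nm,[(st[i].tolist(),ce[i].round(1).tolist()) for i in range(1,k) if st[i][4]>40])
# weights: top-face centre in top view at candidate heights
for u,v in ((288,208.4),(308,211.4),(347.4,209),(327.3,223.1),(368.9,223.1)):
    for z in(.064,.075):
        p=onz('top',u,v,z); print(p.round(4),'side px',proj('side',p).round(1),'foot',proj('side',[p[0],p[1],0]).round(1))
p=onz('top',228.3,205.8,.086);print('st top',p,proj('side',p)); p=onz('top',232.2,207.8,.014);print('st shoe',p,proj('side',p),proj('side',[p[0],p[1],0]))
z=s[150:330,235:435]; cv2.imwrite('pics/crop1.png',cv2.resize(z[20:120,70:160],None,fx=6,fy=6,interpolation=cv2.INTER_CUBIC))
E
```

```text
rect ((317.5416259765625, 184.5064697265625), (99.30248260498047, 34.02139663696289), 0.6820603609085083)
board [[0.5112, 0.1852, 0.006], [0.6389, 0.1889, 0.006], [0.6437, -0.1815, 0.006], [0.516, -0.1813, 0.006]] [0.57745861 0.00280279 0.006     ] [np.float64(0.3665), np.float64(0.1278), np.float64(0.3705), np.float64(0.1276)]
clamp [ 0.55576549 -0.15991878  0.014     ]
bar [0.54776233 0.15882863 0.014     ]
stick [([276, 185, 68, 79, 1730], [311.0, 225.0]), ([284, 284, 18, 37, 443], [291.6, 304.3])]
white [([333, 170, 36, 13, 348], [350.8, 175.1]), ([270, 182, 51, 88, 1486], [292.5, 225.1]), ([343, 185, 13, 25, 254], [348.4, 197.1]), ([306, 195, 41, 62, 748], [329.6, 232.1])]
blue [([364, 176, 15, 23, 270], [371.2, 186.7]), ([352, 203, 16, 25, 313], [359.5, 214.8])]
[0.4796 0.1052 0.064 ] side px [327.5 233.7] foot [327.2 252.2]
[0.4785 0.1045 0.075 ] side px [328.  230.3] foot [327.7 252.1]
[0.4707 0.0337 0.064 ] side px [339.7 218. ] foot [339.1 236.1]
[0.4697 0.0334 0.075 ] side px [340.3 214.7] foot [339.5 236.1]
[ 0.4828 -0.1062  0.064 ] side px [350.9 189.2] foot [349.9 206.6]
[ 0.4817 -0.1056  0.075 ] side px [351.3 186.3] foot [350.2 206.8]
[ 0.4309 -0.0359  0.064 ] side px [361.4 206.4] foot [360.  224.3]
[ 0.4301 -0.0357  0.075 ] side px [361.9 203.3] foot [360.3 224.4]
[ 0.4346 -0.1832  0.064 ] side px [373.4 179. ] foot [371.8 196.1]
[ 0.4338 -0.182   0.075 ] side px [373.9 176.2] foot [372.  196.3]
st top [0.48132828 0.31408208 0.086     ] [292.83658163 287.11810645]
st shoe [0.48163341 0.31346633 0.014     ] [294.22918617 309.00774671] [294.48648945 313.05820067]
```

View pics/crop1.png

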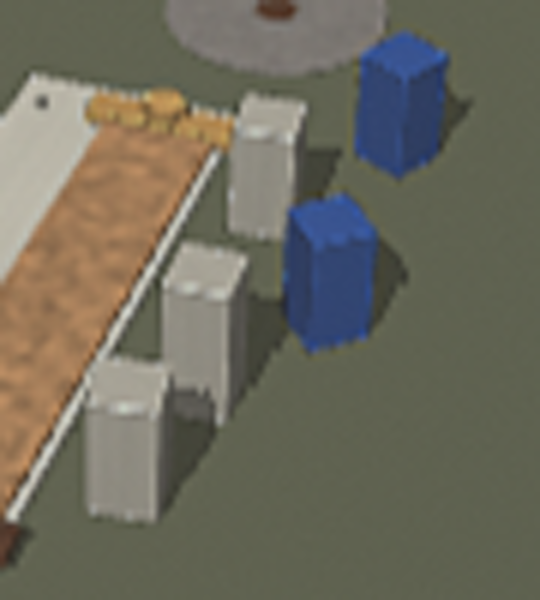

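Tops match heights of 64 (A), 75 (B) and 64 mm (C), and the stick stands at about (0.4815, 0.314). I'll refine the cork edges, then compute the first move.

Run:
```python
from h import *
t=cv2.imread('pics/top0.png'); H,S,V=cv2.split(cv2.cvtColor(t,cv2.COLOR_BGR2HSV))
m=((S>90)&(H<30)&(V>60))
# subpixel cork far/near edges by column using saturation crossing
up=[];lo=[]
for u in range(285,355,3):
    col=S[:,u].astype(float); th=75
    v=next(v for v in range(176,190) if col[v]>th); up.append((u,v-1+(th-col[v-1])/(col[v]-col[v-1])))
    v=next(v for v in range(203,188,-1) if col[v]>th and col[v-1]>th); 
    lo.append((u,v+(col[v]-th)/(col[v]-col[v+1])))
P=np.array([onz('top',a,b+.5-.5,.01)[:2] for a,b in up]); Q=np.array([onz('top',a,b,.01)[:2] for a,b in lo])
for X in(P,Q):
    k=np.polyfit(X[:,1],X[:,0],1); print('x at y=0',k[1],'slope',k[0],'res',np.std(X[:,0]-np.polyval(k,X[:,1])))
go([.4815,.314,.15],np.pi/2+.012)
```

```text
x at y=0 0.5830968696077048 slope -0.006548792161708628 res 0.0003484274653468404
x at y=0 0.524604069225628 slope -0.009806877125017713 res 0.0005084116212266339
turn -0.0479 shift [-0.366  -0.3901  0.1006] mm [ 296.5 -308.5  -80.5]
```

```bash
python3 -m jog '[[1,0,0,0,-0.024],[1,0,0,0,-0.024],[1,-0.046,-0.049,0,0],[1,-0.046,-0.049,0,0],[1,-0.046,-0.049,0,0],[1,-0.046,-0.049,0,0],[1,-0.046,-0.049,0,0],[1,-0.046,-0.049,0,0],[1,-0.046,-0.049,0,0],[1,-0.044,-0.047,0,0]]'; python3 -c "
from h import *
go([.4815,.314,.15],np.pi/2+.010)
snap('top','top1');snap('side','side1')"
```

```text
time_s: 1.35
ee_pos: [0.4829, 0.3132, 0.2311]
eef_rot: [[-1.0, -0.013, -0.0], [-0.013, 1.0, -0.0], [0.0, -0.0, -1.0]]
force: [0.8, 0.3, 0.2]
width: 1.002
gripper_force: 0.0
turn 0.0004 shift [0.0017 0.001  0.1013] mm [ -1.4   0.8 -81.1]
```

```bash
python3 -m jog '[[1,0.002,0.001,0.03,0],[1,0,0,0.03,0],[1,0,0,0.03,0],[1,0,0,0.03,0],[1,0,0,0,0],[1,0,0,0,0],[1,0,0,0,0],[1,0,0,0,0],[1,0,0,0,0],[1,0,0,0,0]]' | head -2; python3 -c "
from h import *
im=snap('side','side2')
cv2.imwrite('pics/s2.png',cv2.resize(im[200:360,220:380,::-1],None,fx=3.5,fy=3.5,interpolation=cv2.INTER_CUBIC))
h,s,v=cv2.split(cv2.cvtColor(im,cv2.COLOR_RGB2HSV)); q=np.zeros(h.shape,np.uint8); q[270:340,260:330]=((s>90)&(h<30)&(v>60))[270:340,260:330]
k,l,st,ce=cv2.connectedComponentsWithStats(q); print([(st[i].tolist(),ce[i].round(1).tolist()) for i in range(1,k) if st[i][4]>40])
print(proj('side',r.state()['ee_pos']))"
```

```text
time_s: 2.7
ee_pos: [0.4803, 0.3157, 0.1354]
[([284, 284, 18, 37, 443], [291.6, 304.3])]
[291.93061753 271.18946771]
```

View pics/s2.png

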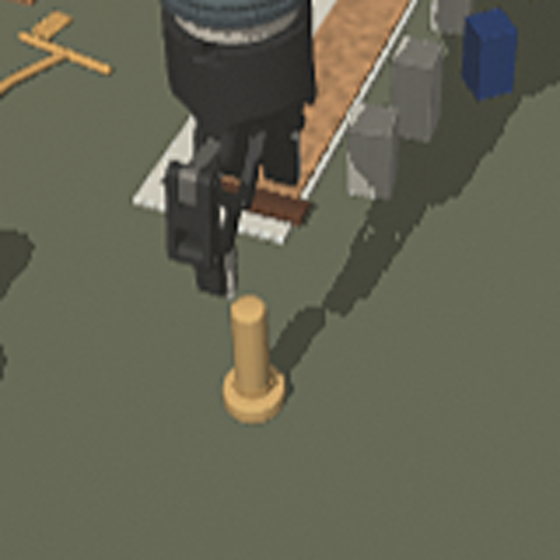

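The stick is unmoved, upright below the open fingers with its handle top at about (291,287). Next I descend and close.

```bash
python3 -m jog '[[1,-0.0015,-0.002,0.0,0],[1,0,0,0.031,0],[1,0,0,0.031,0],[1,0,0,0.031,0],[1,0,0,0.031,0],[1,0,0,0,0],[1,0,0,0,0],[0.1,0,0,0,0],[0.1,0,0,0,0],[0.1,0,0,0,0]]'; python3 -m jog '[[0.1,0,0,0,0],[0.1,0,0,0,0],[0.1,0,0,0,0],[0.1,0,0,0,0],[0.1,0,0,0,0],[0.1,0,0,0,0],[0.1,0,0,0,0],[0.1,0,0,0,0],[0.1,0,0,0,0],[0.1,0,0,0,0]]'; python3 -c "
from h import *
im=snap('side','side3')
cv2.imwrite('pics/s3.png',cv2.resize(im[230:340,240:350,::-1],None,fx=4,fy=4,interpolation=cv2.INTER_CUBIC))
s=r.state(); print(s['ee_pos'],s['force'])"
```

```text
time_s: 4.0
ee_pos: [0.4817, 0.3142, 0.0365]
eef_rot: [[-1.0, -0.013, 0.001], [-0.013, 1.0, 0.0], [-0.001, 0.0, -1.0]]
force: [-0.2, 0.1, 0.4]
width: 0.377
gripper_force: 0.0
time_s: 5.25
ee_pos: [0.4815, 0.3141, 0.0361]
eef_rot: [[-1.0, -0.013, 0.0], [-0.013, 1.0, 0.0], [-0.0, 0.0, -1.0]]
force: [-0.2, 0.5, -0.3]
width: 0.249
gripper_force: 58.6
[0.48152599 0.31404971 0.0361164 ] [ 0.28805661 -0.00640015 -0.25129217]
```

View pics/s3.png

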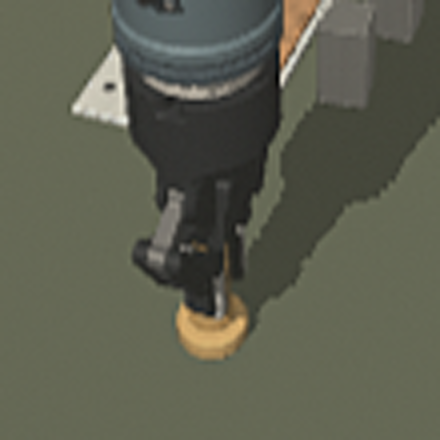

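Gripped (width 21 mm, 59 N), and the stick stands upright in the jaws. Lift and carry to above the clamped end.

```bash
python3 -m jog '[[0.1,0,0,-0.02,0],[0.1,0,0,-0.035,0],[0.1,0,0,-0.035,0],[0.1,0,0,-0.035,0],[0.1,0,0,0,0],[0.1,-0.0086,-0.030,0,0],[0.1,-0.0086,-0.05,0,0],[0.1,-0.0086,-0.05,0,0],[0.1,-0.0086,-0.05,0,0],[0.1,-0.0086,-0.05,0,0]]'; python3 -m jog '[[0.1,-0.0086,-0.05,0,0],[0.1,-0.0086,-0.055,0,0],[0.1,-0.0086,-0.055,0,0],[0.1,-0.0086,-0.055,0,0],[0.1,-0.0086,-0.055,0,0],[0.1,0,-0.052,0,0],[0.1,0,0,0,0],[0.1,0,0,0,0],[0.1,0,0,0,0],[0.1,0,0,0,0]]'; python3 -c "
from h import *
im=snap('top','top4')
im2=snap('side','side4')
a=cv2.resize(im[150:230,260:430,::-1],None,fx=4,fy=4,interpolation=cv2.INTER_CUBIC)
b=cv2.resize(im2[120:260,260:400,::-1],None,fx=2,fy=2,interpolation=cv2.INTER_CUBIC)
c=np.zeros((600,680,3),np.uint8); c[:320]=a; c[320:,:280]=b; cv2.imwrite('pics/c4.png',c)
s=r.state(); print(s['ee_pos'],s['force'],s['width'])
go([.5558,-.126,.0665])"
```

```text
time_s: 6.55
ee_pos: [0.5179, 0.1291, 0.1357]
eef_rot: [[-1.0, -0.013, -0.001], [-0.013, 1.0, -0.0], [0.001, -0.0, -1.0]]
force: [-0.4, -0.1, -0.5]
width: 0.24
gripper_force: 58.7
time_s: 7.8
ee_pos: [0.556, -0.1253, 0.1361]
eef_rot: [[-1.0, -0.015, -0.0], [-0.015, 1.0, 0.0], [0.0, 0.0, -1.0]]
force: [-1.4, -0.4, -0.4]
width: 0.243
gripper_force: 58.8
[ 0.55602826 -0.12588581  0.13611155] [ 0.33889776  0.06506249 -1.19829912] 0.2440176907453939
turn -0.0 shift [ 0.0003 -0.0001  0.087 ] mm [ -0.2  -0.1 -69.6]
```

View pics/c4.png

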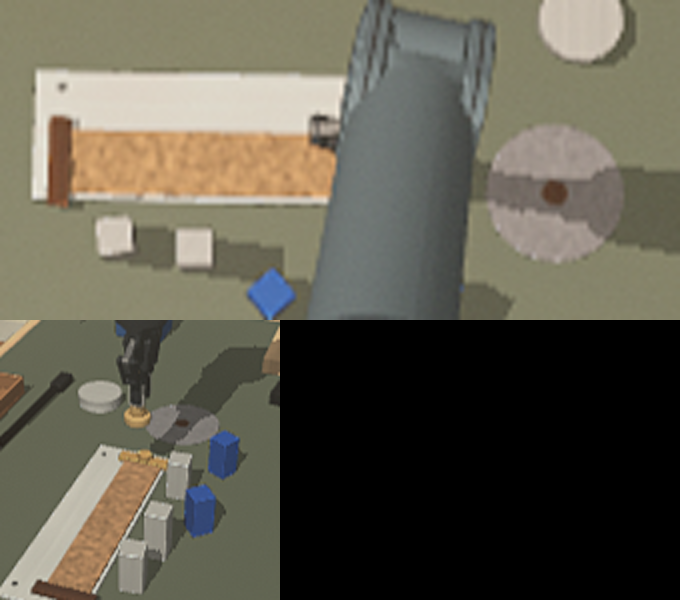

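The stick hangs in the jaws with its shoe near side pixel (328,170). The weights are unmoved and the coaster is clear. I'll descend to just above the cork, checking the shoe position in the side view.

```bash
python3 -c "
from h import *
s=r.state()['ee_pos'];print(proj('side',[s[0],s[1],s[2]-.036]))
im=cv2.imread('pics/side4.png');h,sa,v=cv2.split(cv2.cvtColor(im,cv2.COLOR_BGR2HSV));q=np.zeros(h.shape,np.uint8);q[140:184,310:350]=((sa>90)&(h<30)&(v>60))[140:184,310:350]
k,l,st,ce=cv2.connectedComponentsWithStats(q);print([(st[i].tolist(),ce[i].round(1).tolist()) for i in range(1,k) if st[i][4]>20])
x,y,z=s
for zz in (.1,.107,.114): print([proj('side',[x+.02*np.cos(a),y+.02*np.sin(a),zz-0]).round(1).tolist() for a in np.arange(0,6.2,1.57)])
"
python3 -m jog '[[0.1,0,0,0.02,0],[0.1,0,0,0.03,0],[0.1,0,0,0.03,0],[0.1,0,0,0.013,0],[0.1,0,0,0.006,0],[0.1,0,0,0,0],[0.1,0,0,0,0],[0.1,0,0,0,0],[0.1,0,0,0,0],[0.1,0,0,0,0]]'; python3 -c "
from h import *
F=[r.state()['force']];
im=snap('side','side5'); print(r.state()['ee_pos'],r.state()['force'])
"
```

```text
[329.78860222 170.75342537]
[([322, 163, 13, 11, 115], [328.0, 168.2])]
[[323.5, 169.5], [327.5, 174.1], [336.2, 172.0], [332.0, 167.5]]
[[323.5, 167.5], [327.5, 172.1], [336.2, 170.0], [332.1, 165.5]]
[[323.5, 165.5], [327.5, 170.1], [336.3, 168.0], [332.1, 163.5]]
time_s: 9.15
ee_pos: [0.5561, -0.1266, 0.0571]
eef_rot: [[-1.0, -0.013, 0.0], [-0.013, 1.0, -0.0], [-0.0, -0.0, -1.0]]
force: [-0.5, -0.2, -0.9]
width: 0.24
gripper_force: 58.8
[ 0.55604076 -0.12661239  0.05700987] [-0.81081748 -0.8138855  -0.01670078]
```

```bash
python3 -m jog '[[0.1,0,0,0.005,0],[0.1,0,0,0.005,0],[0.1,0,0,0.0025,0],[0.1,0,0,0,0],[0.1,0,0,0,0],[0.1,0,0,0,0],[0.1,0,0,0,0],[0.1,0,0,0,0],[0.1,0,0,0,0],[0.1,0,0,0,0]]'; python3 -m jog '[[0.1,0,0,0.0007,0],[0.1,0,0,0,0],[0.1,0,0,0.0007,0],[0.1,0,0,0,0],[0.1,0,0,0,0],[0.1,0,0,0,0],[0.1,0,0,0,0],[0.1,0,0,0,0],[0.1,0,0,0,0],[0.1,0,0,0,0]]'
```

```text
time_s: 10.45
ee_pos: [0.556, -0.1266, 0.0469]
eef_rot: [[-1.0, -0.013, 0.0], [-0.013, 1.0, -0.0], [-0.0, -0.0, -1.0]]
force: [-0.0, 0.0, -0.9]
width: 0.242
gripper_force: 58.8
time_s: 11.7
ee_pos: [0.556, -0.1266, 0.0458]
eef_rot: [[-1.0, -0.013, 0.0], [-0.013, 1.0, -0.0], [-0.0, -0.0, -1.0]]
force: [-0.3, -0.3, -1.1]
width: 0.243
gripper_force: 58.8
```

```bash
python3 -m jog '[[0.1,0,0,0.0007,0],[0.1,0,0,0,0],[0.1,0,0,0,0],[0.1,0,0,0,0],[0.1,0,0,0,0],[0.1,0,0,0,0],[0.1,0,0,0,0],[0.1,0,0,0,0],[0.1,0,0,0,0],[0.1,0,0,0,0]]'|grep -E 'ee_pos|force: \['; python3 -m jog '[[0.1,0,0,0.0007,0],[0.1,0,0,0,0],[0.1,0,0,0,0],[0.1,0,0,0,0],[0.1,0,0,0,0],[0.1,0,0,0,0],[0.1,0,0,0,0],[0.1,0,0,0,0],[0.1,0,0,0,0],[0.1,0,0,0,0]]' |grep -E 'ee_pos|force: \['
```

```text
ee_pos: [0.556, -0.1266, 0.0452]
force: [0.0, -0.1, 1.7]
ee_pos: [0.556, -0.1266, 0.0447]
force: [-0.8, 0.7, 3.6]
```

```bash
python3 -m jog '[[0.1,0,0.004,0,0],[0.1,0,0.008,0,0],[0.1,0,0.008,0,0],[0.1,0,0.008,0,0],[0.1,0,0.008,0,0],[0.1,0,0.008,0,0],[0.1,0,0.008,0,0],[0.1,0,0.008,0,0],[0.1,0,0.008,0,0],[0.1,0,0.008,0,0]]'
```

```text
time_s: 15.45
ee_pos: [0.5552, -0.0654, 0.0447]
eef_rot: [[-1.0, -0.013, -0.0], [-0.013, 1.0, -0.0], [0.0, -0.0, -1.0]]
force: [-0.0, -2.3, 3.3]
width: 0.242
gripper_force: 59.1
```

```bash
python3 -m jog '[[0.1,0,0.008,0,0],[0.1,0,0.008,0,0],[0.1,0,0.008,0,0],[0.1,0,0.008,0,0],[0.1,0,0.008,0,0],[0.1,0,0.008,0,0],[0.1,0,0.008,0,0],[0.1,0,0.008,0,0],[0.1,0,0.008,0,0],[0.1,0,0.008,0,0]]'
```

```text
time_s: 16.7
ee_pos: [0.5543, -0.0014, 0.0447]
eef_rot: [[-1.0, -0.013, -0.0], [-0.013, 1.0, -0.0], [0.0, -0.0, -1.0]]
force: [0.2, -2.4, 3.7]
width: 0.243
gripper_force: 59.1
```

```bash
python3 -m jog '[[0.1,0,0.008,0,0],[0.1,0,0.008,0,0],[0.1,0,0.008,0,0],[0.1,0,0.008,0,0],[0.1,0,0.008,0,0],[0.1,0,0.008,0,0],[0.1,0,0.008,0,0],[0.1,0,0.008,0,0],[0.1,0,0.008,0,0],[0.1,0,0.008,0,0]]'
```

```text
time_s: 17.95
ee_pos: [0.5535, 0.0626, 0.0447]
eef_rot: [[-1.0, -0.013, -0.0], [-0.013, 1.0, -0.0], [0.0, -0.0, -1.0]]
force: [0.7, -3.3, 3.4]
width: 0.241
gripper_force: 59.1
```

```bash
python3 -m jog '[[0.1,0,0.008,0,0],[0.1,0,0.008,0,0],[0.1,0,0.008,0,0],[0.1,0,0.008,0,0],[0.1,0,0.008,0,0],[0.1,0,0.008,0,0],[0.1,0,0.008,0,0],[0.1,0,0.008,0,0],[0.1,0,0.008,0,0],[0.1,0,0.006,0,0]]'
```

```text
time_s: 19.2
ee_pos: [0.5527, 0.1251, 0.0447]
eef_rot: [[-1.0, -0.013, -0.0], [-0.013, 1.0, 0.0], [0.0, 0.0, -1.0]]
force: [0.1, -1.7, 3.3]
width: 0.24
gripper_force: 59.1
```

The stroke went the full length at about 4 N. Lift and carry to the coaster.

```bash
python3 -m jog '[[0.1,0,0,-0.02,0],[0.1,0,0,-0.04,0],[0.1,0,0,-0.04,0],[0.1,0,-0.02,0,0],[0.1,0,-0.055,0,0],[0.1,0,-0.055,0,0],[0.1,0,-0.055,0,0],[0.1,0,-0.055,0,0],[0.1,0,-0.055,0,0],[0.1,0,-0.055,0,0]]'; python3 -c "
from h import *
im=cv2.imread('pics/side0.png');print(proj('side',onz('top',398.3,197.7,.003)))
h,s,v=cv2.split(cv2.cvtColor(im,cv2.COLOR_BGR2HSV));q=np.zeros(h.shape,np.uint8);q[164:180,340:364]=((s>60)&(h<20))[164:180,340:364]
k,l,st,ce=cv2.connectedComponentsWithStats(q);print(st[1:],ce[1:])
im=cv2.imread('pics/top0.png');h,s,v=cv2.split(cv2.cvtColor(im,cv2.COLOR_BGR2HSV));q=(s[178:220,378:420]<45).astype(np.uint8);c=max(cv2.findContours(q,0,2)[0],key=cv2.contourArea);e=cv2.fitEllipse(c);print('disc',e,onz('top',e[0][0]+378,e[0][1]+178,.003))
go([.5346,-.298,.12])"
```

```text
time_s: 20.45
ee_pos: [0.555, -0.1572, 0.1239]
eef_rot: [[-1.0, -0.012, -0.002], [-0.012, 1.0, 0.0], [0.002, 0.001, -1.0]]
force: [-0.5, -0.3, -1.0]
width: 0.244
gripper_force: 58.8
[351.66738484 171.37980542]
[[348 170   7   3  19]] [[350.68421053 171.        ]]
disc ((20.226282119750977, 19.844738006591797), (33.29397964477539, 34.17257308959961), 132.95285034179688) [ 0.53515868 -0.29694248  0.003     ]
turn -0.0 shift [ 0.0277 -0.1756  0.0049] mm [ -20.4 -140.8   -3.9]
```

```bash
python3 -m jog '[[0.1,0.007,-0.044,0,0],[0.1,0.007,-0.044,0,0],[0.1,0.007,-0.044,0,0],[0.1,0.007,-0.044,0,0],[0.1,0,0,0.03,0],[0.1,0,0,0.03,0],[0.1,0,0,0.03,0],[0.1,0,0,0,0],[0.1,0,0,0,0],[0.1,0,0,0,0]]'; python3 -c "
from h import *
go([.535,-.2975,.0395])
im=snap('side','side6');cv2.imwrite('pics/c6.png',cv2.resize(im[110:210,290:410,::-1],None,fx=5,fy=5,interpolation=cv2.INTER_CUBIC))"
```

```text
time_s: 21.7
ee_pos: [0.5363, -0.297, 0.0537]
eef_rot: [[-1.0, -0.013, 0.002], [-0.013, 1.0, -0.001], [-0.002, -0.001, -1.0]]
force: [0.3, 0.2, -0.8]
width: 0.24
gripper_force: 58.9
turn -0.0 shift [ 0.0016 -0.0006  0.0178] mm [ -1.3  -0.5 -14.2]
```

View pics/c6.png

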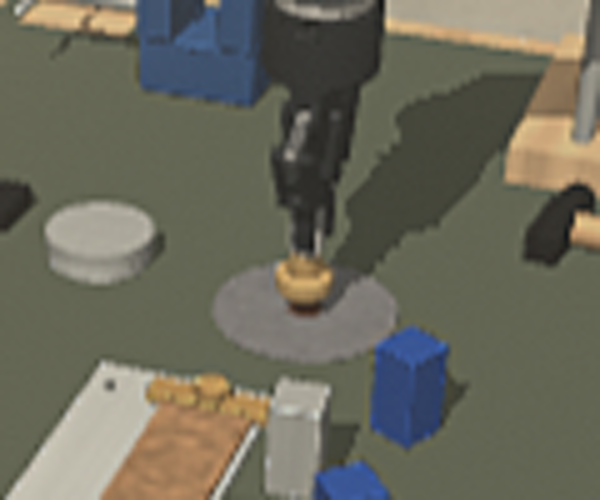

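The shoe hangs right over the dark spot (crop (303,283) against (305,310)). Lower it.

```bash
python3 -m jog '[[0.1,0.0016,-0.0006,0.006,0],[0.1,0,0,0.006,0],[0.1,0,0,0.005,0],[0.1,0,0,0.001,0],[0.1,0,0,0,0],[0.1,0,0,0,0],[0.1,0,0,0,0],[0.1,0,0,0,0],[0.1,0,0,0,0],[0.1,0,0,0,0]]'
```

```text
time_s: 23.0
ee_pos: [0.5344, -0.297, 0.0388]
eef_rot: [[-1.0, -0.013, -0.0], [-0.013, 1.0, 0.0], [0.0, 0.0, -1.0]]
force: [-2.3, 1.6, 7.1]
width: 0.243
gripper_force: 59.8
```

```bash
python3 -m jog '[[0.1,0,0,-0.0005,0],[0.1,0,0,0,0],[0.5,0,0,0,0],[0.7,0,0,0,0],[1,0,0,0,0],[1,0,0,0,0],[1,0,0,0,0],[1,0,0,0,0],[1,0,0,-0.01,0],[1,0,0,-0.03,0]]'; python3 -m jog '[[1,0,0,-0.04,0],[1,0,0,-0.04,0],[1,0,0,-0.04,0],[1,0.05,0,-0.01,0],[1,0.05,0,0,0],[1,0.05,0.04,0,0],[0.5,0.05,0.05,0,0],[0,0,0.05,0,0],[0,0,0,0,0],[0,0,0,0,0]]'; python3 -c "
from h import *
a=snap('top','top7');b=snap('side','side7')
c=np.zeros((600,780,3),np.uint8); c[:320,:760]=cv2.resize(a[155:235,250:440,::-1],None,fx=4,fy=4,interpolation=cv2.INTER_CUBIC)
c[320:,:420]=cv2.resize(b[130:270,290:500,::-1],None,fx=2,fy=2,interpolation=cv2.INTER_CUBIC); cv2.imwrite('pics/c7.png',c)"
```

```text
time_s: 24.25
ee_pos: [0.5336, -0.2965, 0.0704]
eef_rot: [[-1.0, -0.013, -0.002], [-0.013, 1.0, 0.001], [0.002, 0.001, -1.0]]
force: [0.3, -1.0, -0.1]
width: 1.0
gripper_force: 0.0
time_s: 25.5
ee_pos: [0.3737, -0.1878, 0.1753]
eef_rot: [[-1.0, -0.013, 0.001], [-0.013, 1.0, -0.001], [-0.001, -0.001, -1.0]]
force: [0.1, -0.5, -0.6]
width: 0.148
gripper_force: 0.0
```

View pics/c7.png

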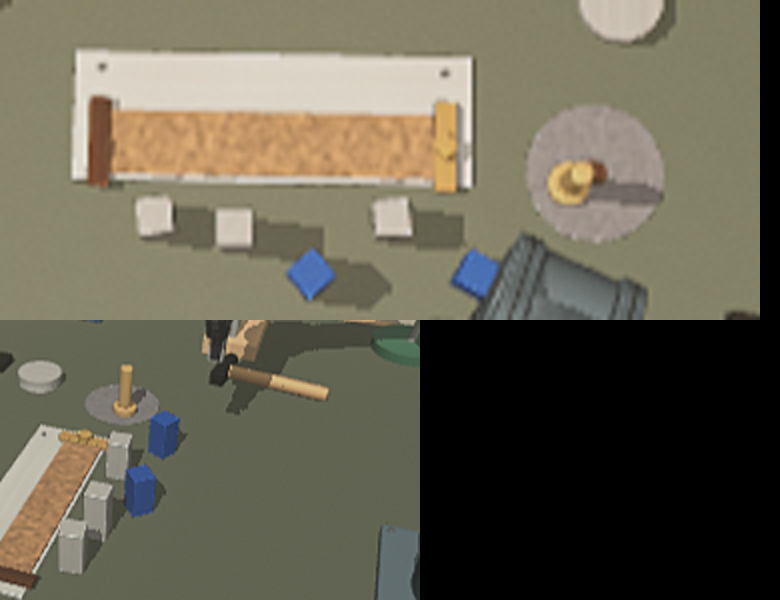

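The stick stands off centre, with its shoe at about crop (567,186) against the spot at (598,170). It's about 25 mm off, so it was evidently knocked. I'll measure it and re-seat it.

```bash
cat >> h.py <<'E'
def stick(t,s,box=(365,430,180,220)):
    x0,x1,y0,y1=box; H,S,V=cv2.split(cv2.cvtColor(t,cv2.COLOR_RGB2HSV)); q=np.zeros(H.shape,np.uint8); q[y0:y1,x0:x1]=((S>110)&(H>12)&(H<30)&(V>100))[y0:y1,x0:x1]
    k,l,st,ce=cv2.connectedComponentsWithStats(q); i=1+np.argmax(st[1:,4]); print('top',st[i],ce[i].round(1))
    H,S,V=cv2.split(cv2.cvtColor(s,cv2.COLOR_RGB2HSV)); q=((S>90)&(H>8)&(H<30)&(V>60)).astype(np.uint8); q[:,:340]=0;q[184:]=0;q[:145]=0;q[:,366:]=0
    k,l,st,ce=cv2.connectedComponentsWithStats(q); i=1+np.argmax(st[1:,4]); print('side',st[i],ce[i].round(1))
def pred(x,y,z0=.003):
    a=np.linspace(0,6.28,60); c=np.c_[np.cos(a),np.sin(a)]
    P=np.r_[np.c_[[x,y]+.02*c,np.full(60,z0)],np.c_[[x,y]+.02*c,np.full(60,z0+.014)],np.c_[[x,y]+.011*c,np.full(60,z0+.086)]]
    for n in('top','side'):
        u=np.array([proj(n,p) for p in P]); print('pred',n,u.min(0).round(1),u.max(0).round(1))
E
python3 - <<'E'
from h import *
t=cv2.imread('pics/top7.png')[:,:,::-1].copy(); s=cv2.imread('pics/side7.png')[:,:,::-1].copy()
stick(t,s); p=onz('top',391.75,201.75,.017); print(p); pred(*p[:2])
E
```

```text
top [387 196  12  10  81] [392.6 200.1]
side [347 152  11  27 190] [352.2 166.3]
[ 0.51835343 -0.27093213  0.017     ]
pred top [385.8 196.3] [398.  207.6]
pred side [348.4 152.1] [360.5 179.4]
```

```bash
python3 -c "
from h import *
go([.520,-.2735,.14])"
python3 -m jog '[[0.5,0,0,0,0],[1,0,0,0,0],[1,0,0,0,0],[1,-0.03,-0.017,0,0],[1,-0.04,-0.022,0,0],[1,-0.04,-0.022,0,0],[1,-0.04,-0.022,0,0],[1,-0.032,-0.022,0,0],[1,0,0,0,0],[1,0,0,0,0]]'; python3 -c "
from h import *
go([.520,-.2735,.039])"
```

```text
turn -0.0 shift [-0.1819 -0.1088  0.0437] mm [146.5 -85.3 -34.9]
time_s: 26.85
ee_pos: [0.5189, -0.2688, 0.1742]
eef_rot: [[-1.0, -0.013, -0.001], [-0.013, 1.0, 0.001], [0.001, 0.001, -1.0]]
force: [0.5, 0.5, -0.4]
width: 1.003
gripper_force: 0.0
turn -0.0 shift [-0.0013 -0.0059  0.169 ] mm [   1.1   -4.7 -135.2]
```

```bash
python3 -m jog '[[1,-0.0013,-0.006,0,0],[1,0,0,0.04,0],[1,0,0,0.04,0],[1,0,0,0.04,0],[1,0,0,0.04,0],[1,0,0,0.0085,0],[1,0,0,0,0],[0.1,0,0,0,0],[0.1,0,0,0,0],[0.1,0,0,0,0]]'; python3 -m jog '[[0.1,0,0,0,0],[0.1,0,0,0,0],[0.1,0,0,0,0],[0.1,0,0,0,0],[0.1,0,0,0,0],[0.1,0,0,-0.005,0],[0.1,0,0,-0.005,0],[0.1,0,0,0,0],[0.1,0,0,0,0],[0.1,0,0,0,0]]';  python3 -c "
from h import *
go([.535,-.2975,.047])"
```

```text
time_s: 28.1
ee_pos: [0.5212, -0.2741, 0.0405]
eef_rot: [[-1.0, -0.013, 0.001], [-0.013, 1.0, -0.0], [-0.001, -0.0, -1.0]]
force: [-0.3, -0.2, 0.6]
width: 0.38
gripper_force: 0.0
time_s: 29.35
ee_pos: [0.5207, -0.2739, 0.0478]
eef_rot: [[-1.0, -0.013, -0.0], [-0.013, 1.0, 0.0], [0.0, 0.0, -1.0]]
force: [0.3, -0.3, -0.9]
width: 0.243
gripper_force: 58.6
turn -0.0 shift [-0.0175 -0.0297  0.001 ] mm [ 14.3 -23.6  -0.8]
```

```bash
python3 -m jog '[[0.1,-0.008,-0.015,0,0],[0.1,-0.0095,-0.0147,0,0],[0.1,0,0,0.005,0],[0.1,0,0,0.0045,0],[0.1,0,0,0,0],[0.1,0,0,0,0],[0.1,0,0,0,0],[0.1,0,0,0,0],[0.1,0,0,0,0],[0.1,0,0,0,0]]'; python3 -m jog '[[0.4,0,0,0,0],[0.6,0,0,0,0],[1,0,0,0,0],[1,0,0,0,0],[1,0,0,0,0],[1,0,0,0,0],[1,0,0,-0.02,0],[1,0,0,-0.04,0],[1,0,0,-0.04,0],[1,0,0,-0.04,0]]'; python3 -m jog '[[1,0,0,-0.02,0],[0.6,0.03,0.0,0,0],[0,0.05,0.02,0,0],[0,0.05,0.02,0,0],[0,0.05,0.02,0,0],[0,0.02,0.02,0,0],[0,0,0,0,0],[0,0,0,0,0],[0,0,0,0,0],[0,0,0,0,0]]';python3 -c "
from h import *
a=snap('top','top8');b=snap('side','side8'); stick(a,b); pred(.535,-.2975)
H,S,V=cv2.split(cv2.cvtColor(a,cv2.COLOR_RGB2HSV))
"
```

```text
time_s: 30.6
ee_pos: [0.5351, -0.2976, 0.0403]
eef_rot: [[-1.0, -0.013, 0.0], [-0.013, 1.0, -0.0], [-0.0, -0.0, -1.0]]
force: [-0.4, -0.9, -1.0]
width: 0.242
gripper_force: 59.1
time_s: 31.85
ee_pos: [0.5353, -0.2977, 0.1545]
eef_rot: [[-1.0, -0.013, 0.001], [-0.013, 1.0, -0.0], [-0.001, -0.001, -1.0]]
force: [0.8, 0.0, 0.1]
width: 0.999
gripper_force: 0.0
time_s: 33.1
ee_pos: [0.3748, -0.236, 0.1682]
eef_rot: [[-1.0, -0.013, 0.0], [-0.013, 1.0, -0.0], [-0.0, -0.0, -1.0]]
force: [-0.0, -0.6, -0.5]
width: 0.001
gripper_force: 0.0
top [394 192  12  10  78] [399.7 196.5]
side [345 148  11  26 185] [350.5 161.8]
pred top [393.  191.8] [405.5 203.3]
pred side [346.1 147.6] [358.  174.5]
```

The stick now stands within about 2 mm of the coaster's middle. Next is weight C (64 mm, at (.483,-.106)), coming in behind it with closed fingers.

```bash
python3 -c "
from h import *
go([.440,-.1062,.052],np.pi/2+.011)"
python3 -m jog '[[0,-0.02,0.04,0,0],[0,-0.02,0.04,0,0],[0,-0.02,0.04,0,0],[0,-0.0205,0.04,0,0],[0,0,0,0,0],[0,0,0,0,0],[0,0,0,0.03,0],[0,0,0,0.03,0],[0,0,0,0,0],[0,0,0,0,0]]';python3 -c "
from h import *
go([.440,-.1062,.052],np.pi/2+.011)"
```

```text
turn 0.0003 shift [-0.0837  0.1611  0.1452] mm [  65.5  129.6 -116.2]
time_s: 34.45
ee_pos: [0.4372, -0.1076, 0.1209]
eef_rot: [[-1.0, -0.011, 0.001], [-0.011, 1.0, -0.0], [-0.001, -0.0, -1.0]]
force: [-0.7, 0.3, 0.5]
width: -0.0
gripper_force: 0.0
turn 0.0001 shift [-0.0035  0.0017  0.0861] mm [  2.8   1.4 -68.9]
```

```bash
python3 -m jog '[[0,-0.0035,0.0017,0.029,0],[0,0,0,0.029,0],[0,0,0,0.028,0],[0,0,0,0,0],[0,-0.008,0,0,0],[0,-0.008,0,0,0],[0,-0.005,0,0,0],[0,-0.005,0,0,0],[0,-0.005,0,0,0],[0,-0.005,0,0,0]]'; python3 -m jog '[[0,-0.005,0,0,0],[0,-0.005,0,0,0],[0,-0.005,0,0,0],[0,-0.005,0,0,0],[0,-0.005,0,0,0],[0,0,0,0,0],[0,0,0,0,0],[0,0,0,0,0],[0,0,0,0,0],[0,0,0,0,0]]'; python3 -c "
from h import *
b=snap('side','side9');cv2.imwrite('pics/c9.png',cv2.resize(b[150:250,300:420,::-1],None,fx=5,fy=5,interpolation=cv2.INTER_CUBIC))"
```

```text
time_s: 35.7
ee_pos: [0.4687, -0.105, 0.0514]
eef_rot: [[-1.0, -0.013, -0.0], [-0.013, 1.0, 0.0], [0.0, 0.0, -1.0]]
force: [-0.7, 0.8, 1.3]
width: 0.002
gripper_force: 0.7
time_s: 36.95
ee_pos: [0.4886, -0.1048, 0.0515]
eef_rot: [[-1.0, -0.013, 0.0], [-0.013, 1.0, 0.0], [-0.0, 0.0, -1.0]]
force: [0.7, 0.2, -1.2]
width: -0.001
gripper_force: 0.0
```

View pics/c9.png

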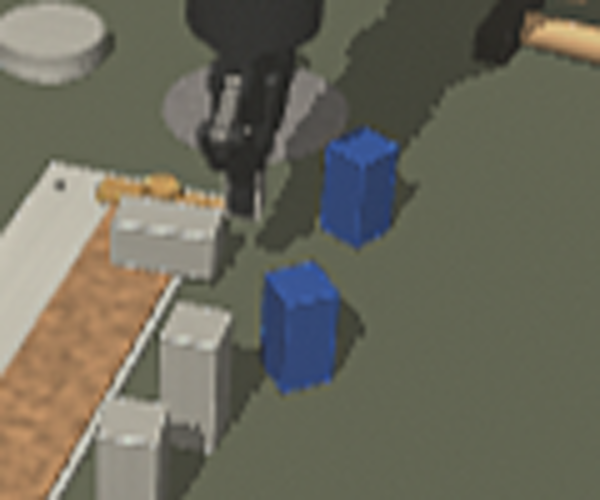

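C tipped over squarely and lies across the strip, rear end at about crop (215,260). Lower behind it and push it on part way, then measure.

```bash
python3 -m jog '[[0,0.015,-0.001,0,0],[0,0.010,0,0,0],[0,0,0,0.02,0],[0,0,0,0.0235,0],[0,0,0,0,0],[0,-0.01,0,0,0],[0,-0.01,0,0,0],[0,-0.01,0,0,0],[0,-0.005,0,0,0],[0,-0.005,0,0,0]]'; python3 -m jog '[[0,-0.004,0,0,0],[0,-0.004,0,0,0],[0,0,0,0,0],[0,0,0,0,0],[0,0.015,0,0,0],[0,0.03,0,0,0],[0,0,0,-0.05,0],[0,0,0,-0.06,0],[0,0.07,0,-0.02,0],[0,0.07,0,0,0]]'; python3 -c "
from h import *
a=snap('top','top10');b=snap('side','side10');stick(a,b)
H,S,V=cv2.split(cv2.cvtColor(a,cv2.COLOR_RGB2HSV));q=np.zeros(H.shape,np.uint8);q[181:220,280:357]=((S<60)&(V>100))[181:220,280:357]
k,l,st,ce=cv2.connectedComponentsWithStats(q);print([(st[i].tolist(),ce[i].round(1).tolist()) for i in range(1,k) if st[i][4]>20])
c=np.zeros((600,740,3),np.uint8); c[:340,:740]=cv2.resize(a[160:228,260:408,::-1],None,fx=5,fy=5,interpolation=cv2.INTER_CUBIC)
c[340:,:480]=cv2.resize(b[170:235,300:420,::-1],None,fx=4,fy=4,interpolation=cv2.INTER_CUBIC); cv2.imwrite('pics/c10.png',c)
"
```

```text
time_s: 38.25
ee_pos: [0.4996, -0.1054, 0.0165]
eef_rot: [[-1.0, -0.013, -0.002], [-0.013, 1.0, 0.0], [0.002, 0.0, -1.0]]
force: [-5.0, 0.9, 2.4]
width: -0.002
gripper_force: 2.1
time_s: 39.5
ee_pos: [0.3589, -0.1075, 0.1218]
eef_rot: [[-1.0, -0.013, 0.005], [-0.013, 1.0, -0.001], [-0.005, -0.001, -1.0]]
force: [0.2, -0.3, -0.1]
width: -0.001
gripper_force: 0.0
top [394 192  12  10  78] [399.7 196.5]
side [345 148  11  26 184] [350.5 161.9]
[([280, 181, 77, 39, 1821], [320.1, 205.0])]
```

View pics/c10.png

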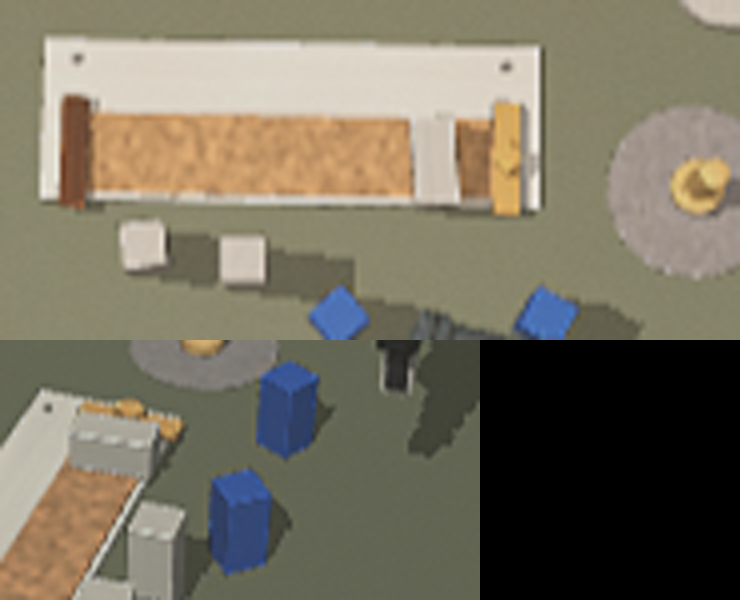

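C lies level and square on the strip, spanning crop rows 113 to 205 at columns 413–458. Its edges give its centre.

Run:
```python
from h import *
a=cv2.imread('pics/top10.png')
V=a[:,344:350].mean(axis=(1,2)); print([(v,int(V[v])) for v in range(177,206)])
for v in (181.5,182,182.5,183): print('far',v,onz('top',347,v,.042)[0].round(4))
for v in (199,200,201,201.5): print('near',v,'top edge',onz('top',347,v,.042)[0].round(4),'bottom edge',onz('top',347,v,.01)[0].round(4))
for x in (.5236,.5876): print(proj('top',[x,-.106,.042]),proj('side',[x,-.09,.042]),proj('side',[x,-.122,.042]))
b=cv2.imread('pics/side10.png')
```

```text
[(177, 210), (178, 209), (179, 210), (180, 210), (181, 211), (182, 204), (183, 195), (184, 194), (185, 192), (186, 192), (187, 192), (188, 193), (189, 193), (190, 193), (191, 193), (192, 193), (193, 192), (194, 193), (195, 192), (196, 192), (197, 193), (198, 193), (199, 197), (200, 171), (201, 88), (202, 106), (203, 124), (204, 126), (205, 126)]
far 181.5 0.5854
far 182 0.5835
far 182.5 0.5817
far 183 0.5799
near 199 top edge 0.5213 bottom edge 0.5252
near 200 top edge 0.5177 bottom edge 0.5215
near 201 top edge 0.514 bottom edge 0.5178
near 201.5 top edge 0.5122 bottom edge 0.516
[347.16442398 198.37658291] [335.76945101 195.45758618] [339.18385815 189.74286834]
[347.45311889 180.90976384] [315.67490202 191.13678664] [319.44203075 185.59589387]
```

```bash
python3 -c "
from h import *
go([.475,-.1055,.0165])"
python3 -m jog '[[0,-0.07,0,0,0],[0,-0.07,0.0005,0,0],[0,0,0,0.06,0],[0,0,0,0.06,0],[0,0,0,0.0115,0],[0,0,0,0,0],[0,-0.01,0,0,0],[0,-0.01,0,0,0],[0,0,0,0,0],[0,0,0,0,0]]'; python3 -c "
from h import *
go([.5112,-.1055,.0165])"
```

```text
turn -0.0 shift [-0.1546  0.0003  0.1293] mm [ 123.7    1.5 -103.4]
time_s: 40.85
ee_pos: [0.4871, -0.1052, 0.0157]
eef_rot: [[-1.0, -0.013, 0.0], [-0.013, 1.0, -0.0], [-0.0, -0.0, -1.0]]
force: [0.0, 0.3, -0.7]
width: 0.002
gripper_force: 0.0
turn -0.0 shift [-0.0301 -0.0008 -0.0009] mm [24.1 -0.3  0.8]
```

```bash
python3 -m jog '[[0,-0.009,0,0,0],[0,-0.009,0,0,0],[0,-0.004,0,0,0],[0,-0.003,0,0,0],[0,-0.003,0,0,0],[0,-0.0021,0,0,0],[0,0,0,0,0],[0,0,0,0,0],[0,0,0,0,0],[0,0,0,0,0]]'; python3 -m jog '[[0,0.02,0,0,0],[0,0.02,0,0,0],[0,0,0,-0.05,0],[0,0,0,-0.06,0],[0,0.04,0.02,-0.03,0],[0,0.04,0.055,0,0],[0,0,0.055,0,0],[0,0,0.043,0,0],[0,0,0,0,0],[0,0,0,0,0]]'; python3 -c "
from h import *
go([.4267,.0334,.061])
a=snap('top','top11'); b=a[:,344:350].mean(axis=(1,2)); print([(v,int(b[v])) for v in range(177,204)])"
```

```text
time_s: 42.1
ee_pos: [0.5111, -0.1048, 0.0154]
eef_rot: [[-1.0, -0.013, 0.0], [-0.013, 1.0, 0.0], [-0.0, 0.0, -1.0]]
force: [-2.2, 1.1, -0.9]
width: 0.0
gripper_force: 1.3
time_s: 43.35
ee_pos: [0.4142, 0.0319, 0.1278]
eef_rot: [[-1.0, -0.013, 0.002], [-0.013, 1.0, -0.0], [-0.002, -0.0, -1.0]]
force: [-0.3, -0.2, 0.3]
width: -0.001
gripper_force: 0.0
turn -0.0 shift [-0.0156  0.0017  0.0835] mm [ 12.5   1.5 -66.8]
[(177, 211), (178, 210), (179, 210), (180, 211), (181, 205), (182, 196), (183, 195), (184, 193), (185, 193), (186, 193), (187, 193), (188, 193), (189, 193), (190, 193), (191, 193), (192, 193), (193, 193), (194, 193), (195, 193), (196, 193), (197, 192), (198, 197), (199, 171), (200, 97), (201, 116), (202, 123), (203, 126)]
```

C's centre is now at about x = .555. Now B (75 mm).

```bash
python3 -m jog '[[0,-0.0156,0.0017,0,0],[0,0,0,0.04,0],[0,0,0,0.0435,0],[0,0,0,0,0],[0,-0.008,0,0,0],[0,-0.008,0,0,0],[0,-0.005,0,0,0],[0,-0.005,0,0,0],[0,-0.005,0,0,0],[0,-0.005,0,0,0]]'; python3 -m jog '[[0,-0.005,0,0,0],[0,-0.005,0,0,0],[0,-0.005,0,0,0],[0,-0.005,0,0,0],[0,-0.005,0,0,0],[0,-0.004,0,0,0],[0,0,0,0,0],[0,0,0,0,0],[0,0,0,0,0],[0,0,0,0,0]]'; python3 -c "
from h import *
b=snap('side','side12')
H,S,V=cv2.split(cv2.cvtColor(b,cv2.COLOR_RGB2HSV));q=((S<60)&(V>100)).astype(np.uint8)[190:260,300:380]
print('\n'.join(''.join('#' if x else '.' for x in row) for row in q[10:70:2]))"
```

```text
time_s: 44.65
ee_pos: [0.4545, 0.0342, 0.0606]
eef_rot: [[-1.0, -0.013, -0.001], [-0.013, 1.0, -0.0], [0.001, -0.0, -1.0]]
force: [-0.6, 0.2, 1.8]
width: -0.002
gripper_force: 0.7
time_s: 45.9
ee_pos: [0.4777, 0.0345, 0.0607]
eef_rot: [[-1.0, -0.013, -0.0], [-0.013, 1.0, -0.0], [0.0, -0.0, -1.0]]
force: [-0.4, 0.8, -0.6]
width: -0.001
gripper_force: 0.0
############################..###.............###...........................####
###############.....######...###............####...........................#####
##############................##............####..........................######
############...............................#######......................########
###########................................######.....................##########
##########......................#..........#####......................##########
#########......................##..........####.........................########
#######...####...............####.........####...........................#######
######...##########.........###.#.......#.####...........................#######
#####...#######
[... 985 characters left out ...]
####.........#######################################
............###.##.#############........########################################
...........###.###.#############.......#########################################
..........###.####.#############......##########################################
.........###.#####.############.....############################################
........##..######.############....#############################################
.......##..#######.############...##############################################
......##############..#########.################################################
...........#####################################################################
```

```bash
python3 -m jog '[[0,0.015,-0.001,0,0],[0,0.012,0,0,0],[0,0,0,0.025,0],[0,0,0,0.030,0],[0,0,0,0,0],[0,-0.01,0,0,0],[0,-0.01,0,0,0],[0,-0.006,0,0,0],[0,-0.006,0,0,0],[0,-0.006,0,0,0]]'; python3 -m jog '[[0,-0.005,0,0,0],[0,-0.005,0,0,0],[0,-0.005,0,0,0],[0,-0.005,0,0,0],[0,-0.005,0,0,0],[0,-0.005,0,0,0],[0,0,0,0,0],[0,0,0,0,0],[0,0,0,0,0],[0,0,0,0,0]]'; python3 -c "
from h import *
go([.5049,.034,.0165])"
```

```text
time_s: 47.2
ee_pos: [0.4854, 0.0338, 0.0165]
eef_rot: [[-1.0, -0.013, -0.003], [-0.013, 1.0, -0.0], [0.003, -0.0, -1.0]]
force: [-6.1, 1.3, 4.0]
width: 0.001
gripper_force: 2.6
time_s: 48.45
ee_pos: [0.5103, 0.034, 0.0166]
eef_rot: [[-1.0, -0.013, -0.001], [-0.013, 1.0, -0.0], [0.001, -0.0, -1.0]]
force: [-4.0, -0.4, 0.3]
width: -0.001
gripper_force: 1.9
turn -0.0 shift [0.0067 0.0001 0.0001] mm [-5.4  0.  -0.1]
```

That overshot by about 5 mm, which was my arithmetic. I'll back off, check by image, then nudge back from the far side.

```bash
python3 -m jog '[[0,0.02,0,0,0],[0,0.02,0,0,0],[0,0,0,-0.05,0],[0,0,0,-0.06,0],[0,0.06,0,-0.02,0],[0,0.07,0,0,0],[0,0,0,0,0],[0,0,0,0,0],[0,0,0,0,0],[0,0,0,0,0]]'|head -2; python3 -c "
from h import *
a=snap('top','top13')
for x in(.5164,.5539+.0375): print(proj('top',[x,.034,.042]))
for u in (303,305,307,309,311,313):
  b=a[:,u:u+2].mean(axis=(1,2)); print(u,[(v,int(b[v])) for v in list(range(175,186))+list(range(196,206))])
print([int(x) for x in a[190,295:320].mean(axis=1)],[int(x) for x in a[197,295:320].mean(axis=1)])
V=a[:,344:350].mean(axis=(1,2)); print([(v,int(V[v])) for v in range(179,203)])"
```

```text
time_s: 49.7
ee_pos: [0.3758, 0.0324, 0.1207]
[308.4225194  199.38545383]
[309.00824917 178.92923906]
303 [(175, 210), (176, 212), (177, 211), (178, 210), (179, 211), (180, 212), (181, 212), (182, 198), (183, 166), (184, 156), (185, 158), (196, 154), (197, 148), (198, 159), (199, 186), (200, 176), (201, 124), (202, 127), (203, 127), (204, 127), (205, 128)]
305 [(175, 211), (176, 212), (177, 212), (178, 203), (179, 194), (180, 195), (181, 195), (182, 194), (183, 191), (184, 192), (185, 193), (196, 196), (197, 196), (198, 186), (199, 147), (200, 119), (201, 126), (202, 126), (203, 126), (204, 127), (205, 126)]
307 [(175, 211), (176, 213), (177, 213), (178, 205), (179, 195), (180, 195), (181, 196), (182, 195), (183, 195), (184, 195), (185, 195), (196, 193), (197, 194), (198, 186), (199, 146), (200, 110), (201, 127), (202, 127), (203, 127), (204, 127), (205, 126)]
309 [(175, 211), (176, 212), (177, 213), (178, 206), (179, 196), (180, 191), (181, 192), (182, 192), (183, 193), (184, 192), (185, 192), (196, 194), (197, 195), (198, 186), (199, 156), (200, 121), (201, 117), (202, 126), (203, 
[... 382 characters left out ...]
175), (183, 162), (184, 152), (185, 155), (196, 131), (197, 132), (198, 137), (199, 155), (200, 143), (201, 108), (202, 128), (203, 126), (204, 126), (205, 129)]
[158, 164, 169, 167, 145, 136, 159, 172, 158, 148, 206, 196, 195, 195, 192, 195, 194, 197, 171, 103, 103, 98, 104, 110, 111] [149, 145, 159, 161, 152, 147, 142, 134, 140, 157, 196, 197, 194, 194, 194, 195, 196, 198, 153, 112, 108, 109, 115, 111, 115]
[(179, 210), (180, 210), (181, 207), (182, 199), (183, 196), (184, 193), (185, 193), (186, 193), (187, 193), (188, 193), (189, 193), (190, 193), (191, 193), (192, 193), (193, 193), (194, 193), (195, 193), (196, 192), (197, 192), (198, 196), (199, 172), (200, 98), (201, 112), (202, 123)]
```

B lies square at x ≈ .558, about 3.5 mm past the middle line. Nudge it back from the far side.

```bash
python3 -m jog '[[0,-0.05,0,-0.01,0],[0,-0.07,0,0,0],[0,-0.07,0,0,0],[0,-0.07,0,0,0],[0,-0.046,0,0,0],[0,0,0,0,0],[0,0,0,0,0],[0,0,0,0.04,0],[0,0,0,0.04,0],[0,0,0,0,0]]'|head -2;python3 -c "
from h import *
go([.624,.034,.018])"
```

```text
time_s: 51.0
ee_pos: [0.6161, 0.0354, 0.0626]
turn -0.0 shift [-0.0099 -0.0018  0.0558] mm [  7.9  -1.4 -44.6]
```

```bash
python3 -m jog '[[0,-0.0099,-0.0018,0,0],[0,0,0,0.028,0],[0,0,0,0.028,0],[0,0,0,0,0],[0,0,0,0,0],[0,0.008,0,0,0],[0,0.005,0,0,0],[0,0.003,0,0,0],[0,0,0,0,0],[0,0,0,0,0]]';python3 -c "
from h import *
go([.6035,.034,.018])"
```

```text
time_s: 52.25
ee_pos: [0.6147, 0.034, 0.02]
eef_rot: [[-1.0, -0.013, 0.0], [-0.013, 1.0, 0.0], [-0.0, 0.0, -1.0]]
force: [0.2, -1.0, -0.3]
width: 0.001
gripper_force: 0.0
turn -0.0 shift [0.014  0.0002 0.0024] mm [-11.2   0.   -2. ]
```

Then go up, back over, and to A's start point (contact expected near TCP x ≈ .452).

```bash
python3 -m jog '[[0,0.004,0,0,0],[0,0.004,0,0,0],[0,0.003,0,0,0],[0,0.003,0,0,0],[0,0,0,0,0],[0,0,0,0,0],[0,0,0,0,0],[0,-0.02,0,0,0],[0,0,0,-0.06,0],[0,0,0,-0.07,0]]'|grep -E 'ee_pos|force: \[';python3 -m jog '[[0,0.06,0,-0.01,0],[0,0.07,0.02,0,0],[0,0.07,0.03,0,0],[0,0.04,0.038,0,0],[0,0,0,0,0],[0,0,0,0,0],[0,0,0,0,0],[0,0,0,0,0],[0,0,0,0,0],[0,0,0,0,0]]'|head -2; python3 -c "
from h import *
go([.437,.1052,.052])
a=snap('top','top14')
for u in (305,307,309,311):
  b=a[:,u:u+2].mean(axis=(1,2)); print(u,[(v,int(b[v])) for v in list(range(176,182))+list(range(197,204))])"
```

```text
ee_pos: [0.6175, 0.0339, 0.1236]
force: [0.9, 1.1, 0.2]
time_s: 54.75
ee_pos: [0.4266, 0.1018, 0.1318]
turn -0.0 shift [-0.0131  0.0041  0.0998] mm [ 10.4   3.4 -79.8]
305 [(176, 213), (177, 211), (178, 211), (179, 206), (180, 197), (181, 195), (197, 196), (198, 197), (199, 187), (200, 147), (201, 113), (202, 127), (203, 127)]
307 [(176, 213), (177, 213), (178, 211), (179, 207), (180, 196), (181, 195), (197, 194), (198, 196), (199, 185), (200, 142), (201, 107), (202, 128), (203, 127)]
309 [(176, 213), (177, 212), (178, 212), (179, 205), (180, 194), (181, 192), (197, 194), (198, 195), (199, 186), (200, 145), (201, 86), (202, 110), (203, 129)]
311 [(176, 213), (177, 212), (178, 212), (179, 205), (180, 193), (181, 194), (197, 196), (198, 197), (199, 189), (200, 147), (201, 87), (202, 111), (203, 129)]
```

B now reads x ≈ .554. Now A.

```bash
python3 -m jog '[[0,-0.0131,0.0041,0,0],[0,0,0,0.05,0],[0,0,0,0.05,0],[0,0,0,0,0],[0,-0.008,0,0,0],[0,-0.008,0,0,0],[0,-0.005,0,0,0],[0,-0.005,0,0,0],[0,-0.005,0,0,0],[0,-0.005,0,0,0]]'|grep -E 'ee_pos|force: \['; python3 -m jog '[[0,-0.005,0,0,0],[0,-0.005,0,0,0],[0,-0.005,0,0,0],[0,-0.005,0,0,0],[0,-0.004,0,0,0],[0,0,0,0,0],[0,0,0,0,0],[0,0,0,0,0],[0,0,0,0,0],[0,0,0,0,0]]'; python3 -c "
from h import *
b=snap('side','side15')
H,S,V=cv2.split(cv2.cvtColor(b,cv2.COLOR_RGB2HSV));q=((S<60)&(V>100)).astype(np.uint8)[190:260,290:360]
print('\n'.join(''.join('#' if x else '.' for x in row) for row in q[20:70:2]))"
```

```text
ee_pos: [0.4659, 0.1058, 0.0519]
force: [-2.1, 0.8, 0.9]
time_s: 57.3
ee_pos: [0.4849, 0.106, 0.0519]
eef_rot: [[-1.0, -0.013, 0.0], [-0.013, 1.0, -0.0], [-0.0, -0.0, -1.0]]
force: [0.3, 0.9, 0.7]
width: 0.004
gripper_force: 0.0
####################.........###..............#####...................
###################..........###..............####....................
###################.........####.............###......................
###############################..............###......................
###############################.............###.......................
#######################.#.####............######......................
######################....###....#........#######.....................
######################.....##.............######......................
########################.................######.......................
##########.###############...............#####................###.....
#######..........##############..........####...............##########
######...................######..........###..............############
####..##########.#.
[... 203 characters left out ...]
####################......####..............#################
...#########################.......#####.......#######################
....########################......####################################
....########################......####################################
....#######################......#####################################
........####################...#######################################
..................#########..#########################################
.................##..#################################################
................######################################################
.....................#################################################
```

A is down too. Lower behind it and push 44.8 mm (0.056 units) in total.

```bash
python3 -m jog '[[0,0.015,-0.001,0,0],[0,0.010,0,0,0],[0,0,0,0.02,0],[0,0,0,0.024,0],[0,0,0,0,0],[0,-0.01,0,0,0],[0,-0.01,0,0,0],[0,-0.006,0,0,0],[0,-0.006,0,0,0],[0,-0.005,0,0,0]]'|grep -E 'ee_pos|force: \['; python3 -m jog '[[0,-0.004,0,0,0],[0,-0.004,0,0,0],[0,-0.004,0,0,0],[0,-0.004,0,0,0],[0,-0.002,0,0,0],[0,0,0,0,0],[0,0,0,0,0],[0,0,0,0,0],[0,0,0,0,0],[0,0,0,0,0]]'|grep -E 'ee_pos|force: \['; python3 -c "
from h import *
go([.5097,.106,.0165])"
```

```text
ee_pos: [0.4933, 0.1051, 0.0165]
force: [-4.5, -0.1, 2.9]
ee_pos: [0.5093, 0.1056, 0.0168]
force: [0.2, 0.5, -0.7]
turn -0.0 shift [-0.0005  0.0004  0.0004] mm [ 0.4  0.4 -0.3]
```

Back off clear and look at everything.

```bash
python3 -m jog '[[0,0.02,0,0,0],[0,0.02,0,0,0],[0,0,0,-0.05,0],[0,0,0,-0.07,0],[0,0.06,0.02,-0.04,0],[0,0.06,0.05,0,0],[0,0,0.06,0,0],[0,0,0.06,0,0],[0,0,0.04,0,0],[0,0,0,0,0]]'|head -2; python3 -c "
from h import *
a=snap('top','top16');b=snap('side','side16');stick(a,b)
for u in (286,288,290): 
  k=a[:,u:u+2].mean(axis=(1,2)); print(u,[(v,int(k[v])) for v in list(range(177,187))+list(range(196,204))])
for x in(.5535-.032,.5535+.032): print(proj('top',[x,.106,.042]))
c=np.zeros((600,770,3),np.uint8); c[:325,:765]=cv2.resize(a[165:230,265:418,::-1],None,fx=5,fy=5,interpolation=cv2.INTER_CUBIC)
c[330:,:585]=cv2.resize(b[145:280,250:445,::-1],None,fx=3,fy=3,interpolation=cv2.INTER_CUBIC)[:270]; cv2.imwrite('pics/c16.png',c)
"
```

```text
time_s: 61.1
ee_pos: [0.3782, 0.2909, 0.1449]
top [394 192  12  10  77] [399.6 196.5]Traceback (most recent call last):
  File "<string>", line 3, in <module>
    a=snap('top','top16');b=snap('side','side16');stick(a,b)
                                                  ~~~~~^^^^^
  File "h.py", line 24, in stick
    k,l,st,ce=cv2.connectedComponentsWithStats(q); i=1+np.argmax(st[1:,4]); print('side',st[i],ce[i].round(1))
                                                       ~~~~~~~~~^^^^^^^^^^
    return _wrapfunc(a, 'argmax', axis=axis, out=out, **kwds)
    return bound(*args, **kwds)
ValueError: attempt to get argmax of an empty sequence
```

```bash
python3 -m jog '[[0,0,-0.06,-0.05,0],[0,0,-0.07,-0.05,0],[0,0,-0.07,0,0],[0,0,-0.07,0,0],[0,0,-0.07,0,0],[0,0,-0.07,0,0],[0,0,-0.07,0,0],[0,0,-0.06,0,0],[0,0,0,0,0],[0,0,0,0,0]]'|head -2; python3 -c "
from h import *
a=snap('top','top17');b=snap('side','side17')
for u in (286,288,290): 
  k=a[:,u:u+2].mean(axis=(1,2)); print(u,[(v,int(k[v])) for v in list(range(177,187))+list(range(196,204))])
for x in(.5535-.032,.5535+.032): print(proj('top',[x,.106,.042]))
c=np.zeros((600,770,3),np.uint8); c[:325,:765]=cv2.resize(a[165:230,265:418,::-1],None,fx=5,fy=5,interpolation=cv2.INTER_CUBIC)
c[330:,:585]=cv2.resize(b[145:280,250:445,::-1],None,fx=3,fy=3,interpolation=cv2.INTER_CUBIC)[:270]; cv2.imwrite('pics/c17.png',c)
stick(a,b)"
```

```text
time_s: 62.45
ee_pos: [0.3832, -0.1389, 0.2208]
286 [(177, 208), (178, 208), (179, 208), (180, 210), (181, 206), (182, 196), (183, 192), (184, 193), (185, 193), (186, 194), (196, 190), (197, 192), (198, 175), (199, 118), (200, 105), (201, 128), (202, 126), (203, 126)]
288 [(177, 209), (178, 208), (179, 210), (180, 197), (181, 185), (182, 194), (183, 192), (184, 193), (185, 193), (186, 193), (196, 192), (197, 198), (198, 170), (199, 88), (200, 106), (201, 117), (202, 127), (203, 127)]
290 [(177, 209), (178, 209), (179, 209), (180, 204), (181, 194), (182, 186), (183, 155), (184, 142), (185, 136), (186, 140), (196, 194), (197, 200), (198, 175), (199, 105), (200, 112), (201, 109), (202, 127), (203, 127)]
[288.58224103 197.48930647]
[289.19043815 180.04040043]
top [394 192  12  10  79] [399.5 196.5]
side [345 148  11  26 185] [350.5 161.8]
```

View pics/c17.png

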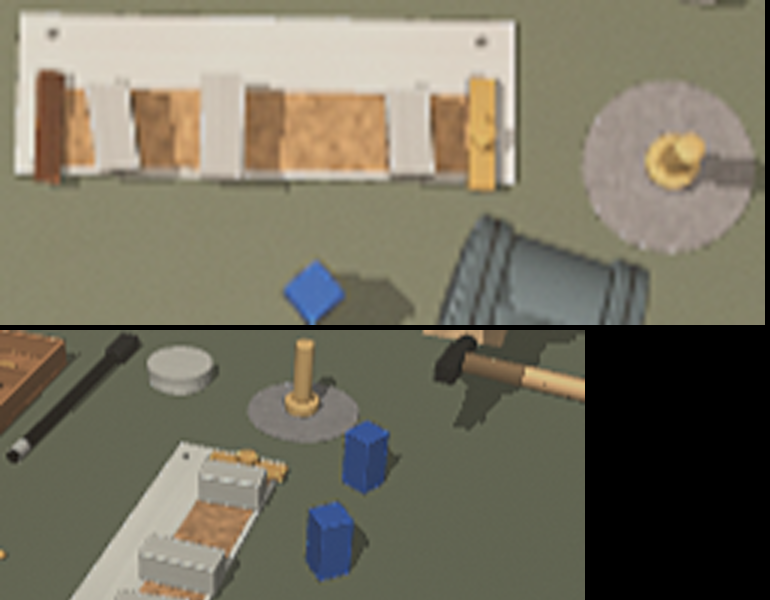

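All three weights lie on the strip, the stick is centred on the coaster, and the blues are untouched. A (crop columns 90–137) is yawed about 5–6° and about 1 mm short, so I'll give a small off-centre push on its near left corner.

```bash
python3 -m jog '[[0,0,0.06,0,0],[0,0,0.07,0,0],[0,0,0.07,0,0],[0,0,0.07,0,0],[0,0,0.058,0.05,0],[0,-0.05,0,0.05,0],[0,-0.06,0,0,0],[0,0,0,0,0],[0,0,0,0,0],[0,0,0,0,0]]'|head -2; python3 -c "
from h import *
go([.48,.124,.0165])"
```

```text
time_s: 63.8
ee_pos: [0.4674, 0.1249, 0.1412]
turn -0.0 shift [-0.0157 -0.0014  0.1558] mm [  12.6   -0.9 -124.7]
```

```bash
python3 -m jog '[[0,0,-0.0014,0.05,0],[0,0,0,0.06,0],[0,0,0,0.0458,0],[0,0,0,0,0],[0,-0.0157,0,0,0],[0,-0.012,0,0,0],[0,-0.012,0,0,0],[0,-0.006,0,0,0],[0,0,0,0,0],[0,0,0,0,0]]'; python3 -c "
from h import *
go([.5117,.124,.0165])"
```

```text
time_s: 65.05
ee_pos: [0.5048, 0.1238, 0.0163]
eef_rot: [[-1.0, -0.013, -0.001], [-0.013, 1.0, -0.0], [0.001, -0.0, -1.0]]
force: [-0.3, 0.4, -0.3]
width: -0.004
gripper_force: 0.0
turn -0.0 shift [-0.0087  0.0001 -0.0003] mm [6.9 0.2 0.2]
```

```bash
python3 -m jog '[[0,-0.003,0,0,0],[0,-0.002,0,0,0],[0,-0.002,0,0,0],[0,-0.0017,0,0,0],[0,0,0,0,0],[0,0,0,0,0],[0,0.03,0,0,0],[0,0.02,0,0,0],[0,0,0,-0.06,0],[0,0,0,-0.06,0]]'|head -2;python3 -m jog '[[0,0.06,0,-0.06,0],[0,0.06,-0.03,-0.06,0],[0,0,-0.06,0,0],[0,0,-0.07,0,0],[0,0,-0.07,0,0],[0,0,-0.07,0,0],[0,0,-0.05,0,0],[0,0,0,0,0],[0,0,0,0,0],[0,0,0,0,0]]'|head -2; python3 -c "
from h import *
a=snap('top','top18');b=snap('side','side18')
c=np.zeros((600,770,3),np.uint8); c[:325,:765]=cv2.resize(a[165:230,265:418,::-1],None,fx=5,fy=5,interpolation=cv2.INTER_CUBIC)
c[330:,:585]=cv2.resize(b[165:255,250:445,::-1],None,fx=3,fy=3,interpolation=cv2.INTER_CUBIC); cv2.imwrite('pics/c18.png',c)
stick(a,b)"
```

```text
time_s: 66.3
ee_pos: [0.4728, 0.1232, 0.1136]
time_s: 67.55
ee_pos: [0.3902, -0.1533, 0.1982]
top [394 192  12  10  79] [399.6 196.5]
side [345 148  11  26 188] [350.5 161.7]
```

View pics/c18.png

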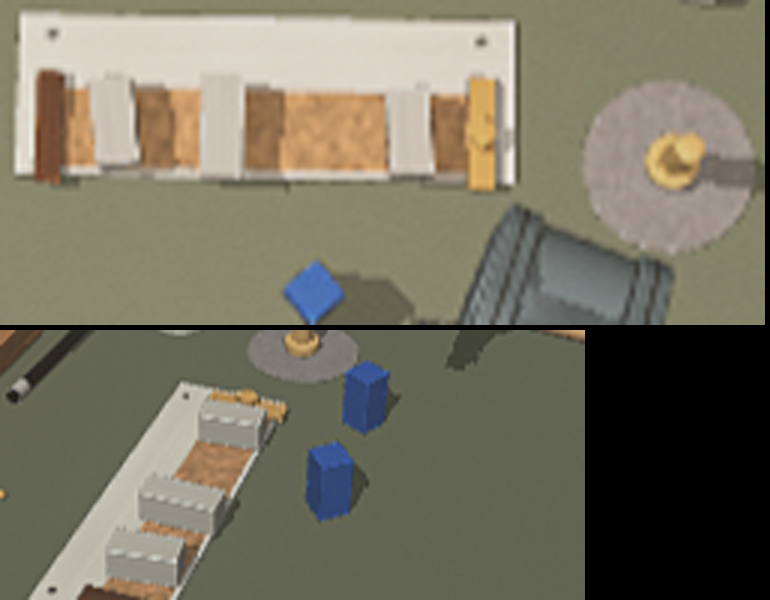

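```bash
python3 -c "
from h import *
for f in('top17','top18'):
  a=cv2.imread('pics/'+f+'.png')
  for u in (284,286,288,290): 
    k=a[:,u:u+1].mean(axis=(1,2)); print(f,u,[(v,int(k[v])) for v in list(range(177,184))+list(range(194,202))])
  print([ [int(x) for x in a[v,279:296].mean(axis=1)] for v in (185,188,192,195)])
for x in(.5535-.032,.5535+.032): print(proj('top',[x,.106,.042]))
"
```

```text
top17 284 [(177, 209), (178, 209), (179, 209), (180, 209), (181, 205), (182, 195), (183, 192), (194, 196), (195, 197), (196, 198), (197, 202), (198, 209), (199, 179), (200, 109), (201, 126)]
top17 286 [(177, 208), (178, 209), (179, 208), (180, 210), (181, 207), (182, 198), (183, 193), (194, 189), (195, 190), (196, 191), (197, 192), (198, 181), (199, 134), (200, 103), (201, 128)]
top17 288 [(177, 209), (178, 208), (179, 209), (180, 194), (181, 182), (182, 195), (183, 192), (194, 193), (195, 193), (196, 192), (197, 196), (198, 169), (199, 89), (200, 113), (201, 126)]
top17 290 [(177, 209), (178, 209), (179, 209), (180, 200), (181, 176), (182, 184), (183, 206), (194, 193), (195, 192), (196, 192), (197, 199), (198, 174), (199, 106), (200, 112), (201, 111)]
[[102, 147, 149, 176, 194, 193, 189, 192, 194, 191, 195, 204, 68, 101, 105, 117, 125], [131, 147, 145, 140, 198, 193, 190, 191, 194, 193, 193, 195, 142, 107, 105, 102, 102], [151, 143, 150, 164, 179, 195, 194, 189, 193, 193, 192, 193, 204, 77, 114, 110, 115], [157, 148, 144, 146, 159, 197, 194, 190, 191, 193, 192, 192, 196, 141, 101, 1
[... 475 characters left out ...]
(183, 192), (194, 194), (195, 194), (196, 198), (197, 172), (198, 114), (199, 146), (200, 142), (201, 125)]
top18 290 [(177, 210), (178, 209), (179, 209), (180, 201), (181, 193), (182, 196), (183, 195), (194, 193), (195, 192), (196, 199), (197, 171), (198, 120), (199, 151), (200, 141), (201, 125)]
[[102, 148, 149, 153, 202, 194, 192, 191, 195, 193, 192, 195, 184, 91, 106, 119, 126], [131, 148, 147, 153, 191, 194, 194, 189, 194, 194, 194, 193, 209, 82, 107, 106, 103], [152, 143, 152, 165, 154, 197, 194, 190, 191, 192, 193, 193, 199, 104, 112, 111, 114], [156, 150, 145, 146, 155, 202, 194, 192, 189, 194, 195, 192, 197, 206, 92, 118, 117]]
[288.58224103 197.48930647]
[289.19043815 180.04040043]
```

A is now about 2 mm past the line and still yawed roughly 6–7°. Pulling back on its far right corner from beyond mends both.

```bash
python3 -m jog '[[0,0,0.06,0,0],[0,0,0.07,0,0],[0,0,0.07,0,0],[0,-0.05,0.07,0,0],[0,-0.07,0.028,0,0],[0,-0.07,0,0,0],[0,-0.07,0,0.03,0],[0,-0.025,0,0.04,0],[0,0,0,0,0],[0,0,0,0,0]]'|head -2; python3 -c "
from h import *
go([.618,.085,.019])"
```

```text
time_s: 68.9
ee_pos: [0.6106, 0.0822, 0.1428]
turn -0.0 shift [-0.0093  0.0034  0.1548] mm [   7.4    2.8 -123.8]
```

```bash
python3 -m jog '[[0,-0.0093,0.0034,0.04,0],[0,0,0,0.06,0],[0,0,0,0.054,0],[0,0,0,0,0],[0,0.008,0,0,0],[0,0.006,0,0,0],[0,0,0,0,0],[0,0,0,0,0],[0,0,0,0,0],[0,0,0,0,0]]'|grep -E 'ee_pos|force: \['; python3 -c "
from h import *
go([.597,.085,.019])"
```

```text
ee_pos: [0.6075, 0.0843, 0.019]
force: [-0.0, -0.9, 0.0]
turn -0.0 shift [ 0.0131  0.0011 -0.0001] mm [-10.5   0.7   0. ]
```

```bash
python3 -m jog '[[0,0.004,0,0,0],[0,0.003,0,0,0],[0,0.002,0,0,0],[0,0.002,0,0,0],[0,0.002,0,0,0],[0,0,0,0,0],[0,0,0,0,0],[0,-0.02,0,0,0],[0,0,0,-0.06,0],[0,0,0,-0.08,0]]'|grep -E 'ee_pos|force: \['; python3 -m jog '[[0,0.06,0,-0.06,0],[0,0.07,0,0,0],[0,0.07,-0.03,0,0],[0,0.05,-0.06,0,0],[0,0.03,-0.07,0,0],[0,0,-0.07,0,0],[0,0,-0.06,0,0],[0,0,0,0,0],[0,0,0,0,0],[0,0,0,0,0]]'|head -2
cat > m.py <<'E'
from h import *
a=snap('top','top19');b=snap('side','side19');stick(a,b)
for nm,u0,u1 in(('A',276,300),('B',298,320),('C',336,354)):
    L=[];R=[]
    for v in range(186,197):
        row=a[v,u0:u1].astype(float); S=row.max(1)-row.min(1); w=np.where(S<35)[0]; # grey: low chroma
        # subpixel at chroma 35
        i,j=w[0],w[-1]; L.append(i-(35-S[i])/(S[i-1]-S[i]) if i else np.nan); R.append(j+(35-S[j])/(S[j+1]-S[j]))
    v=np.arange(186,197); kl=np.polyfit(v,L,1)[0]; kr=np.polyfit(v,R,1)[0]
    um=int(round(u0+(np.mean(L)+np.mean(R))/2)); k=a[:,um-1:um+2].mean(axis=(1,2)); print(nm,'slopes',kl.round(3),kr.round(3),'u',u0+np.mean(L),u0+np.mean(R),[(q,int(k[q])) for q in list(range(176,184))+list(range(195,202))])
E
python3 m.py
```

```text
ee_pos: [0.6119, 0.0842, 0.1293]
force: [1.3, 1.4, -0.6]
time_s: 72.65
ee_pos: [0.3959, -0.149, 0.1736]
top [394 192  12  10  78] [399.7 196.6]
side [345 148  11  26 186] [350.5 161.8]
A slopes 0.097 0.097 u 283.50637513339996 292.0763316705478 [(176, 210), (177, 209), (178, 210), (179, 200), (180, 187), (181, 193), (182, 193), (183, 193), (195, 192), (196, 198), (197, 172), (198, 112), (199, 146), (200, 140), (201, 126)]
B slopes -0.014 -0.008 u 304.7664886839194 313.2771241254776 [(176, 211), (177, 211), (178, 211), (179, 204), (180, 193), (181, 192), (182, 193), (183, 193), (195, 193), (196, 193), (197, 193), (198, 195), (199, 187), (200, 145), (201, 94)]
C slopes 0.096 0.051 u 342.16351758363027 350.628827696948 [(176, 209), (177, 210), (178, 210), (179, 210), (180, 210), (181, 211), (182, 206), (183, 196), (195, 191), (196, 191), (197, 192), (198, 194), (199, 168), (200, 99), (201, 114)]
```

A didn't move: the closed fingertips are narrower than I assumed and passed its corner at y = .085. Repeat at y = .095.

```bash
python3 -m jog '[[0,0,0.06,0,0],[0,0,0.07,0,0],[0,0,0.07,0,0],[0,-0.05,0.07,0,0],[0,-0.07,0.036,0,0],[0,-0.07,0,0,0],[0,-0.07,0,0.03,0],[0,-0.025,0,0.03,0],[0,0,0,0,0],[0,0,0,0,0]]'|head -2; python3 -c "
from h import *
go([.612,.095,.019])"
```

```text
time_s: 74.0
ee_pos: [0.6158, 0.0925, 0.1261]
turn -0.0 shift [0.0047 0.0032 0.1339] mm [  -3.8    2.5 -107.1]
```

```bash
python3 -m jog '[[0,0,0.0032,0.04,0],[0,0,0,0.05,0],[0,0,0,0.044,0],[0,0,0,0,0],[0,0.008,0,0,0],[0,0.005,0,0,0],[0,0.003,0,0,0],[0,0.0025,0,0,0],[0,0,0,0,0],[0,0,0,0,0]]'|grep -E 'ee_pos|force: \['; python3 -c "
from h import *
go([.597,.095,.019])"
```

```text
ee_pos: [0.6019, 0.0942, 0.0185]
force: [-0.5, -0.0, 0.1]
turn -0.0 shift [ 0.0061  0.0011 -0.0006] mm [-4.9  0.8  0.5]
```

```bash
python3 -m jog '[[0,0.003,0,0,0],[0,0.002,0,0,0],[0,0.0012,0,0,0],[0,0,0,0,0],[0,0,0,0,0],[0,0,0,0,0],[0,-0.01,0,0,0],[0,-0.02,0,0,0],[0,0,0,-0.06,0],[0,0,0,-0.08,0]]'|grep -E 'ee_pos|force: \['; python3 -m jog '[[0,0.06,0,-0.06,0],[0,0.07,0,0,0],[0,0.07,-0.03,0,0],[0,0.05,-0.06,0,0],[0,0.03,-0.07,0,0],[0,0,-0.07,0,0],[0,0,-0.06,0,0],[0,0,0,0,0],[0,0,0,0,0],[0,0,0,0,0]]'|head -2; python3 m.py
```

```text
ee_pos: [0.6195, 0.0946, 0.1286]
force: [1.0, 0.5, 0.3]
time_s: 77.75
ee_pos: [0.4037, -0.1388, 0.1731]
top [394 192  12  10  78] [399.6 196.5]
side [345 148  11  26 188] [350.5 161.7]
A slopes 0.093 0.105 u 283.49475309188836 291.9598887684667 [(176, 210), (177, 209), (178, 210), (179, 207), (180, 199), (181, 194), (182, 193), (183, 193), (195, 192), (196, 196), (197, 168), (198, 106), (199, 143), (200, 141), (201, 125)]
B slopes -0.012 -0.008 u 304.75846952999797 313.27411313441974 [(176, 212), (177, 212), (178, 211), (179, 204), (180, 192), (181, 193), (182, 193), (183, 193), (195, 193), (196, 193), (197, 193), (198, 195), (199, 187), (200, 145), (201, 93)]
C slopes 0.096 0.052 u 342.16478721093677 350.6189707784994 [(176, 210), (177, 210), (178, 209), (179, 210), (180, 210), (181, 211), (182, 206), (183, 196), (195, 192), (196, 191), (197, 191), (198, 194), (199, 168), (200, 97), (201, 114)]
```

```bash
python3 -m jog '[[0,0,0.06,0,0],[0,0,0.07,0,0],[0,0,0.07,0,0],[0,-0.05,0.07,0,0],[0,-0.07,0.034,0,0],[0,-0.07,0,0,0],[0,-0.07,0,0.03,0],[0,-0.015,0,0.03,0],[0,0,0,0,0],[0,0,0,0,0]]'|head -2; python3 -c "
from h import *
go([.612,.103,.019])"
```

```text
time_s: 79.1
ee_pos: [0.6163, 0.1011, 0.1258]
turn -0.0 shift [0.0053 0.0025 0.1335] mm [  -4.3    1.9 -106.8]
```

```bash
python3 -m jog '[[0,0,0.0025,0.04,0],[0,0,0,0.05,0],[0,0,0,0.0435,0],[0,0,0,0,0],[0,0.008,0,0,0],[0,0.005,0,0,0],[0,0.003,0,0,0],[0,0.0025,0,0,0],[0,0,0,0,0],[0,0,0,0,0]]'|grep -E 'ee_pos|force: \['; python3 -m jog '[[0,0.003,0,0,0],[0,0.002,0,0,0],[0,0.001,0,0,0],[0,0,0,0,0],[0,0,0,0,0],[0,0,0,0,0],[0,0,0,0,0],[0,0,0,0,0],[0,0,0,0,0],[0,0,0,0,0]]'|grep -E 'ee_pos|force: \['
```

```text
ee_pos: [0.6022, 0.1023, 0.0184]
force: [0.0, -0.4, 0.2]
ee_pos: [0.5973, 0.1023, 0.0184]
force: [1.8, 0.1, -0.4]
```

```bash
python3 -m jog '[[0,0.0012,0,0,0],[0,0,0,0,0],[0,0,0,0,0],[0,0,0,0,0],[0,0,0,0,0],[0,0,0,0,0],[0,-0.01,0,0,0],[0,-0.02,0,0,0],[0,0,0,-0.06,0],[0,0,0,-0.08,0]]'|grep -E 'ee_pos|force: \['; python3 -m jog '[[0,0.06,0,-0.06,0],[0,0.07,0,0,0],[0,0.07,-0.03,0,0],[0,0.05,-0.06,0,0],[0,0.03,-0.07,0,0],[0,0,-0.07,0,0],[0,0,-0.06,0,0],[0,0,0,0,0],[0,0,0,0,0],[0,0,0,0,0]]'|head -2; python3 m.py
```

```text
ee_pos: [0.6189, 0.1024, 0.1283]
force: [1.0, 0.6, 1.2]
time_s: 84.1
ee_pos: [0.4032, -0.1308, 0.173]
top [394 192  12  10  78] [399.7 196.5]
side [345 148  11  26 186] [350.5 161.8]
A slopes 0.115 0.089 u 283.13953326684083 291.6097252121597 [(176, 210), (177, 209), (178, 209), (179, 209), (180, 210), (181, 207), (182, 198), (183, 192), (195, 192), (196, 192), (197, 194), (198, 180), (199, 128), (200, 108), (201, 127)]
B slopes -0.016 -0.007 u 304.7644545503421 313.28151792502416 [(176, 212), (177, 212), (178, 211), (179, 204), (180, 192), (181, 193), (182, 193), (183, 193), (195, 193), (196, 193), (197, 193), (198, 194), (199, 187), (200, 146), (201, 94)]
C slopes 0.097 0.049 u 342.1499386592452 350.61947221345036 [(176, 210), (177, 210), (178, 210), (179, 210), (180, 209), (181, 211), (182, 206), (183, 196), (195, 191), (196, 192), (197, 191), (198, 194), (199, 168), (200, 97), (201, 114)]
```

A moved back without turning (x ≈ .550, yaw about 7°). A sideways nudge at its near end, from the gap toward +y, turns it properly.

```bash
python3 -m jog '[[0,0,0.05,0,0],[0,0,0.06,0,0],[0,0,0.07,0,0],[0,-0.05,0.068,0,0],[0,-0.055,0,0,0],[0,-0.05,0,0.03,0],[0,0,0,0.04,0],[0,0,0,0,0],[0,0,0,0,0],[0,0,0,0,0]]'|head -2; python3 -c "
from h import *
go([.526,.072,.022])"
```

```text
time_s: 85.45
ee_pos: [0.5222, 0.064, 0.1185]
turn -0.0 shift [-0.0049  0.01    0.1206] mm [  3.8   8.  -96.5]
```

```bash
python3 -m jog '[[0,-0.0049,0.01,0,0],[0,0,0,0.04,0],[0,0,0,0.05,0],[0,0,0,0.0306,0],[0,0,0,0,0],[0,0,0,0,0],[0,0,0,0,0],[0,0,0,0,0],[0,0,0,0,0],[0,0,0,0,0]]'|grep -E 'ee_pos|force: \['; python3 -c "
from h import *
go([.526,.0905,.022])"
```

```text
ee_pos: [0.5255, 0.0717, 0.0208]
force: [-0.4, -0.5, -0.9]
turn -0.0 shift [-0.0009  0.0235 -0.0016] mm [ 0.5 18.8  1.2]
```

```bash
python3 -m jog '[[0,0,0.007,0,0],[0,0,0.005,0,0],[0,0,0.004,0,0],[0,0,0.003,0,0],[0,0,0.0025,0,0],[0,0,0.002,0,0],[0,0,0,0,0],[0,0,0,0,0],[0,0,-0.015,0,0],[0,0,0,-0.06,0]]'|grep -E 'ee_pos|force: \['; python3 -m jog '[[0,0,0,-0.08,0],[0,0.06,0,-0.06,0],[0,0.07,-0.03,0,0],[0,0.04,-0.06,0,0],[0,0.0,-0.07,0,0],[0,0,-0.06,0,0],[0,0,-0.06,0,0],[0,0,0,0,0],[0,0,0,0,0],[0,0,0,0,0]]'|head -2; python3 m.py
```

```text
ee_pos: [0.523, 0.0764, 0.0666]
force: [0.0, -0.3, 0.1]
time_s: 89.2
ee_pos: [0.3961, -0.146, 0.1753]
top [394 192  12  10  78] [399.7 196.4]
side [345 148  11  26 186] [350.5 161.8]
A slopes -0.076 -0.056 u 281.56098107100314 290.27715960212834 [(176, 210), (177, 209), (178, 209), (179, 210), (180, 198), (181, 184), (182, 192), (183, 193), (195, 193), (196, 193), (197, 196), (198, 167), (199, 109), (200, 126), (201, 127)]
B slopes -0.014 -0.008 u 304.764704223336 313.2841549525987 [(176, 212), (177, 211), (178, 211), (179, 204), (180, 193), (181, 192), (182, 193), (183, 193), (195, 192), (196, 193), (197, 193), (198, 194), (199, 186), (200, 145), (201, 94)]
C slopes 0.095 0.053 u 342.1563276039561 350.61537819574266 [(176, 210), (177, 209), (178, 209), (179, 210), (180, 210), (181, 210), (182, 207), (183, 196), (195, 191), (196, 191), (197, 192), (198, 194), (199, 168), (200, 97), (201, 114)]
```

The final readings are:
- **A:** x ≈ .553, yaw about 2°.
- **B:** x ≈ .554, square.
- **C:** x ≈ .554, yaw about 4°.
- **Stick:** unmoved on the coaster since I re-seated it.
- **Arm:** clear of everything.

I'm handing in.

```bash
python3 -c "
from h import *
print(r.finish_job())"
```

```text
the job is handed in; nothing more can be done
None
```

I've handed the job in: the strip was rubbed at about 4 N from the clamped to the free end, the stick stands within about 3 mm of the coaster's middle (it was knocked about 28 mm off once and I re-seated it), and the three steel weights lie across the strip within about 3 mm of its middle line and at most about 5° off square, each shoved on only after tipping and none lifted, though the short weight next to the wooden bar and the long one took extra nudges to correct overshoot and yaw.

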